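Return the bench kit to its outline pads

ROBOT

A 6-joint arm with a two-finger parallel gripper is mounted at the origin on a cart in front of the work surface, level with it; the furniture and walls round the work are solid. World frame = base frame: x ahead of the robot, y to its left, z up, the work surface at z = 0. Lengths are in m, angles in rad, forces in N, time in s.
With the tool pointing down it reaches from about 0.275 to 0.975 m from the base axis. Payload 8.4 kg.
Tool frame: the origin (TCP) lies midway between the tips of the shut fingers; the grasp point (between the pads) lies 19 mm behind it (env.hold_point_z is the distance from the TCP to the grasp point, in m); z points along the fingers, y is the line along which they close (so a half turn about z gives the same grasp; the last joint's range is limited). The gripper opens to 92 mm and grips with 3 to 60 N. Pads are 20 mm wide; open, the fingers measure 128 mm over their backs; the gripper's body (75 mm by 189 mm) begins 69 mm behind the grasp point.
Start: joints at [-1.124, 0.353, 1.633, -0, 1.155, -0.002], TCP at [0.271, -0.563, 0.215] pointing down, gripper open.
Joint ranges: [-2.63, 2.63], [-0.92, 2.1], [0.06, 2.66], [-1.3, 4.44], [0, 2.69], [-3.02, 3.02]. Speed limits (rad/s): [2.22, 2.22, 2.79, 3.14, 3.14, 3.14].

INTERFACE

Orientations are given as [roll, pitch, yaw] about the fixed x, y, z axes, in that order (R = Rz(yaw) Ry(pitch) Rx(roll)).
In Python, from plant import env, camera, get_calibration gives the robot as it stands. The module is installed in compiled form; this text tells all that it offers.
- The arm moves only by the tool drive_tool, never from a script. Its argument "series" is a list of rows, each an object of numbers: "tx", "ty", "tz": the shift along the world's x, y, z in units of 200 mm (1.0 is 200 mm); "rx", "ry", "rz": the turn, a rotation vector about the world's x, y, z in units of 90 degrees (1.0 is 90 degrees); "gripper": the opening, from 0 (shut) to 1 (fully open). A call has 1 to 8 rows; each row is the pose to reach, as a shift and turn from the pose commanded when the call began; what a row does not reach only later rows make up. A row lasts 1/8 s, in which the tool goes at most 62.5 mm and 10.7 degrees, less where a joint would pass 70% of its speed; a pose out of reach is approached as far as the arm can. A call with a number of a shift or a turn outside -1 to 1 is refused whole. A call with a gripper value outside its range is refused whole. The fingers move at their own pace and stop on an object; "grip_force" is the grip in N (left out, the last holds). Time passes only in rows, so rows that repeat a pose let the fingers close. It gives the time, the measured TCP pose, the force, the opening and the grip force at its end, in the units of the state.
- env.read_state(): the state, without advancing time (a new reading comes with each control period).
- camera(name): name is "scene" or "top"; returns the picture (420x560x3 uint8, red, green, blue); there is no depth.
- get_calibration(name): a dict with "vertical_fov" (degrees; the focal length in pixels is half the picture's height over the tangent of half this angle, whatever the lens; pixels are square), "cx", "cy" (the principal point, pixels), "k1" (the pictures are not rectified: a ray, as slopes to the right and down, at radius r is drawn at 1 + k1 r^2 times it, then the intrinsics apply), "rvec" (rotation vector, rad) and "tvec" (3), from world to camera coordinates, as OpenCV has them. Camera axes: x right, y down, z forward; pixel columns grow to the right and rows downward; lengths in m; the calibration is good to about 2 mm. A picture is of the moment at which its call begins. get_calibration takes no time and is no camera call.
- env.close_job(): hands the job in; it is judged then, once.
The state is a dict: "time": time; "joints": joint angles; "joint_vel": joint speeds; "joint_efforts": joint torques, N m; "tcp_pos": TCP position; "tool_rot": TCP orientation; "ft_force": force on the tool from outside, world axes, zero at the start; "wrist_torque": the same for the moment, N m; "finger_gap": finger opening in m; "finger_force": force on a finger pad.
Only numpy, scipy, OpenCV 4.12 (cv2) and the standard library are available. Lean on these libraries where they do the work, as an engineer would, in place of code of your own. Each camera call takes 0.05 s, during which the arm holds its last target. There are 200 camera calls.

TASK

Put the bench kit away on the outline pads: the red marker, the blue marker, the forceps, the timer and the pipette bulb each go on the pad that shows their own shape and colour. Lay the markers and forceps centred along their outlines (either end first), set the timer flat and square on its outline, and stand the bulb on its foot with the ball over the middle of the disc. Leave the yellow note pad and the microtube rack where they are.

Things in the scene. Friction and masses are not known exactly. Their poses are not given: they have to be found in the camera images.
- red_marker: Marker pen, white barrel with red cap, lying on the worktop; 135 long (along its y axis), 17 wide (x), 16 high. Origin: centre of the underside; x and y lie flat, z up. Grip across x at the middle.
- blue_marker: Marker pen, white barrel with blue cap, lying on the worktop; 135 long (along its y axis), 17 wide (x), 16 high. Origin: centre of the underside; x and y lie flat, z up. Grip across x at the middle.
- forceps: Slim steel forceps lying flat, rigid; 133 long (along its y axis), 17 wide (x) at the middle, 10 high. Origin: centre of the underside; x and y lie flat, z up. Grip across x at the middle.
- timer: Pale bench timer with a display and three keys (one red) on top, lying flat; 66 (x) by 62 (y) by 19 high; body 16 high, keys on top. Origin: centre of the underside; z up. Grip the sides.
- bulb: White rubber pipette filler bulb (rigid): a ball of 55 diameter with a small flat foot 22 square and a level stem of 12 diameter, 78 long in all, 55 high. Origin: on the underside, midway along the length; the ball's centre is at y = +11.5, 28 up; the stem points along -y to y = -39. Grip the ball across x, 28 up.
- red_pad: Pad of the red marker: its flat dark rubber mat 46 (x) by 158 (y), 6 mm thick, fixed to the worktop; on it a solid red bar 135 by 17 within a white line. Origin: centre of the underside; x and y lie flat, the bar along y, z up.
- blue_pad: Pad of the blue marker: its flat dark rubber mat 46 (x) by 158 (y), 6 mm thick, fixed to the worktop; on it a solid blue bar 135 by 17 within a white line. Origin: centre of the underside; x and y lie flat, the bar along y, z up.
- forceps_pad: Pad of the forceps: its flat dark rubber mat 46 (x) by 158 (y), 6 mm thick, fixed to the worktop; on it a slim grey two-legged forceps outline within a white line. Origin: centre of the underside; x and y lie flat, the outline along y, z up.
- timer_pad: Pad of the timer: its flat dark rubber mat 90 (x) by 86 (y), 6 mm thick, fixed to the worktop; on it a white rectangle 66 (x) by 62 (y) with a grey display and one red and two blue key marks. Origin: centre of the underside; x and y lie flat, z up.
- bulb_pad: Pad of the bulb: its round dark rubber mat, 82 diameter, 6 mm thick, fixed to the worktop; on it a white disc of 51 within a white ring. Origin: centre of the underside, z up. The ball's centre belongs over the disc's centre; the stem may point any way.
- note_pad: Bystander: yellow pad of sticky notes, 76 by 76 by 14 high, on the left, before the tall (0.45 m) analyser cabinet, which fills the left side beyond x = 0.46 m, y = 0.35 m (its knobs included): keep the arm clear of it. Origin: centre of the underside.
- microtubes: Bystander: yellow rack of small tubes, 65 (x) by 190 (y) by 44 high, behind the pads, left of the upright monitor, whose screen stands beyond x = 0.71 m right of y = -0.03 m. Origin: centre of the underside.
Mind the look-alikes: they are no part of the job. Of the things that look like the bulb, take the one that is farthest to the robot's left at the start.

How it is judged:
By the outcome, as a careful person would: the job done as asked, in the order asked, and still so for the second after the job is handed in, with the robot touching nothing.
It also fails if it takes over 128 s, if anything falls off the work surface, if the arm or the gripper's body presses on something with over 40 N, if the wrist force passes 120 N, or if a joint passes its speed limit or range.

## Working session

There is one attempt and no reset: what is moved stays moved. The work goes in short steps, Python scripts to look and compute and a tool call to move; the robot and the scene stay as the last step left them, time stands still between calls to the robot, and variables do not carry over. Pictures are saved under pics/ and viewed, at most 14 in all, crops included, and the job is handed in when it is done.

Besides the shell and the picture viewer there is one more tool, called after "Request:" as name(argument=value, ...), one argument or row to a line, values as JSON. drive_tool: Moves the arm, as the interface text tells. Shifts and turns lie within -1 to 1; 1 stands for 200 mm of shift or 90 degrees of turn. Its arguments: {"type":"object","properties":{"series":{"type":"array"},"grip_force":{"type":"number"}},"required":["series"]}

```bash
mkdir -p pics
cat > h.py <<'E'
import numpy as np, cv2
from plant import env, camera, get_calibration
def K(name):
    c=get_calibration(name); f=210/np.tan(np.radians(c["vertical_fov"])/2)
    return c,f
def ray(name,px):
    c,f=K(name); px=np.atleast_2d(np.array(px,float))
    d=(px-[c["cx"],c["cy"]])/f
    u=d.copy()
    for _ in range(30): u=d/(1+c["k1"]*(u**2).sum(1,keepdims=True))
    R=cv2.Rodrigues(np.array(c["rvec"],float))[0]; t=np.array(c["tvec"],float).ravel()
    o=-R.T@t
    return o,np.c_[u,np.ones(len(u))]@R
def onplane(name,px,z):
    o,d=ray(name,px); s=(z-o[2])/d[:,2]; return o+d*s[:,None]
def proj(name,P):
    c,f=K(name); P=np.atleast_2d(np.array(P,float))
    R=cv2.Rodrigues(np.array(c["rvec"],float))[0]; q=P@R.T+np.array(c["tvec"],float).ravel()
    u=q[:,:2]/q[:,2:]; u=u*(1+c["k1"]*(u**2).sum(1,keepdims=True))
    return u*f+[c["cx"],c["cy"]]
def save(im,n,s=1):
    im=cv2.resize(im,None,fx=s,fy=s,interpolation=cv2.INTER_CUBIC); cv2.imwrite("pics/"+n,im[:,:,::-1])
E
python3 - <<'E'
from h import *
for n in("scene","top"):
    im=camera(n); np.save(n+"0.npy",im); save(im,n+"0.png",1.4); print(n,get_calibration(n),ray(n,[280,210]))
s=env.read_state(); print(s["time"],s["tcp_pos"],s["tool_rot"],env.hold_point_z)
E
```

```text
scene {'vertical_fov': 50.85677174004139, 'cx': 282.136144945799, 'cy': 211.91794094975165, 'k1': -0.13758380695974057, 'rvec': array([ 0.54086931, -2.38272644,  1.54263555]), 'tvec': array([0.44872156, 0.18461015, 1.19342212])} (array([-0.04502236,  1.1061928 ,  0.65878583]), array([[ 0.40740931, -0.81935211, -0.40338818]]))
top {'vertical_fov': 50.747311678460676, 'cx': 275.6210194574833, 'cy': 213.99373142004143, 'k1': 0.03225883906343243, 'rvec': array([ 2.02617299, -2.20581532,  0.21912145]), 'tvec': array([-0.14612263,  0.5951861 ,  1.31261084])} (array([ 0.30709594, -0.17740482,  1.40455158]), array([[ 0.20730255, -0.02418158, -0.97806956]]))
0.1 [ 0.27097996 -0.56271225  0.21395019] [-3.14036951e+00  4.36098272e-06  4.48786225e-01] 0.0187
```

View pics/top0.png

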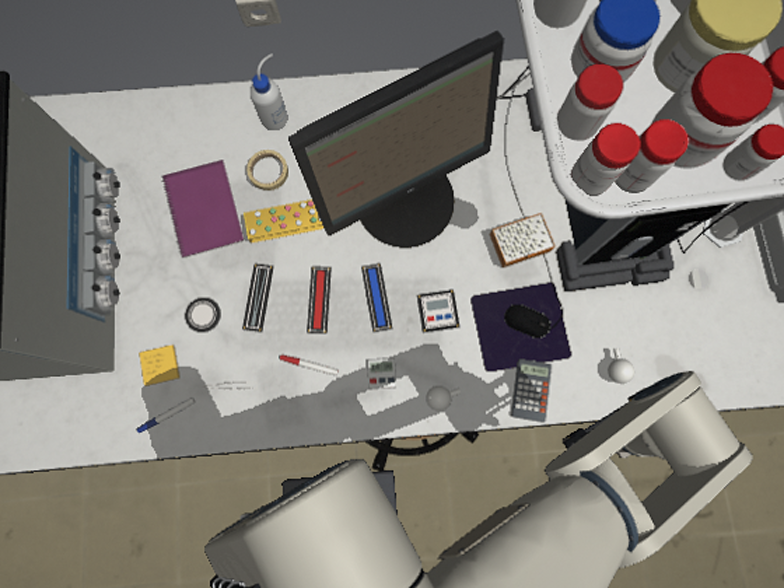

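View pics/scene0.png

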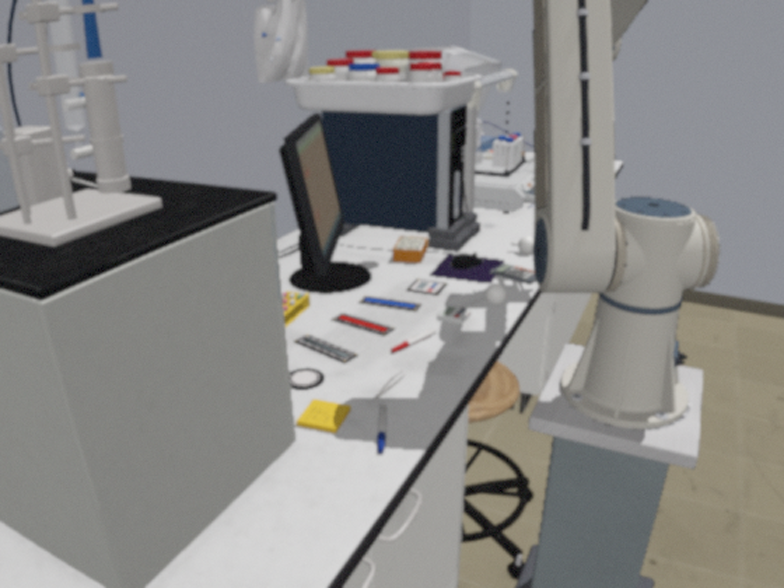

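Top picture (pixels of the 784-wide view): pads are bulb ring (203,314), forceps (257,298), red (318,300), blue (376,298) and timer (438,311). The red marker is at (308,364), blue marker (166,415), timer (381,373) and forceps about (233,384).
Bulb candidates: (438,397) and (620,370). The one at (438,397) is farther to the robot's left (+y), so it fits. The calculator at (530,390) is a timer look-alike. I'll confirm in a crop.

Run:
```python
from h import *
im=np.load("top0.npy"); save(im[180:315,90:345],"crop1.png",3.1)
for n,p in dict(bulbpad=(203,314),fpad=(257,298),rpad=(318,300),bpad=(376,298),tpad=(438,311),rm=(308,364),bm=(166,415),timer=(381,373),forc=(233,384),b1=(438,397),b2=(620,370),note=(158,364),rack=(285,220)).items():
    print(n,onplane("top",np.array(p)/1.4,0.006 if 'pad' in n else 0.012).round(3))
```

```text
bulbpad [[0.594 0.223 0.006]]
fpad [[0.621 0.099 0.006]]
rpad [[ 0.604 -0.041  0.006]]
bpad [[ 0.597 -0.174  0.006]]
tpad [[ 0.555 -0.314  0.006]]
rm [[ 0.458 -0.01   0.012]]
bm [[0.373 0.307 0.012]]
timer [[ 0.424 -0.172  0.012]]
forc [[0.428 0.159 0.012]]
b1 [[ 0.361 -0.293  0.012]]
b2 [[ 0.387 -0.703  0.012]]
note [[0.487 0.324 0.012]]
rack [[0.801 0.024 0.012]]
```

View pics/crop1.png

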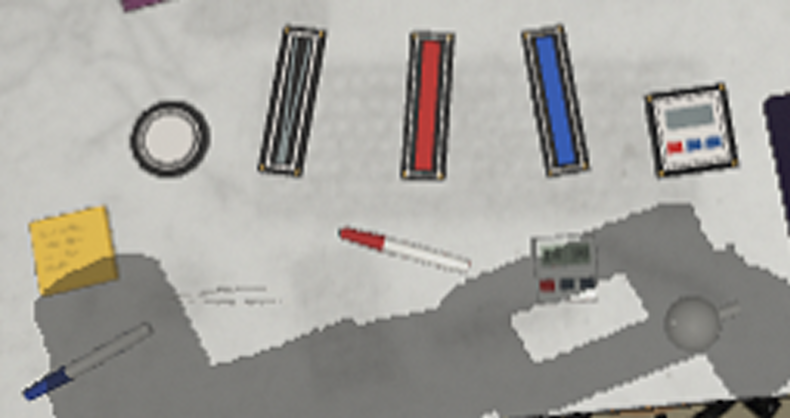

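Confirmed: the left bulb, at crop (692,323), has a ball with its stem pointing right. The timer, both markers and all pads are clear; the forceps are faint at crop (235,296). Now precise measurement.

```bash
cat > pads.py <<'E'
from h import *
im=np.load("top0.npy"); S=6
def rect(mask,off,z):
    cs,_=cv2.findContours(mask.astype(np.uint8),cv2.RETR_EXTERNAL,cv2.CHAIN_APPROX_NONE); c=max(cs,key=cv2.contourArea)
    p=(c[:,0,:]+0.5)/S-0.5+off
    w=onplane("top",p,z)[:,:2]
    r=cv2.minAreaRect((w*1000).astype(np.float32)); return r,w
boxes=dict(bulbpad=(128,205,164,244),fpad=(168,182,202,244),rpad=(210,184,244,244),bpad=(254,182,286,244),tpad=(292,200,334,244))
for n,(x0,y0,x1,y1) in boxes.items():
    c=cv2.resize(im[y0:y1,x0:x1],None,fx=S,fy=S,interpolation=cv2.INTER_CUBIC)
    g=cv2.cvtColor(c,cv2.COLOR_RGB2GRAY)
    r,w=rect(g<130,(x0,y0),0.006); print(n,np.round(r[0],1),np.round(r[1],1),round(r[2],1), np.round(w.mean(0)*1000,1))
E
python3 pads.py
python3 - <<'E'
from h import *
im=np.load("top0.npy")
B=[(95,280,143,313),(145,264,193,297),(196,248,244,281),(248,248,296,281),(290,265,338,298)]
t=[]
for x0,y0,x1,y1 in B:
    c=im[y0:y1,x0:x1].astype(float); g=c.mean(2); lo,hi=(np.percentile(g,1),np.percentile(g,99.5))
    if x0==145: lo=170
    c=np.clip((c-lo)/(hi-lo)*255,0,255).astype(np.uint8)
    t.append(cv2.resize(c,None,fx=8,fy=8,interpolation=cv2.INTER_NEAREST))
save(np.vstack([np.hstack(t[:2]),np.hstack(t[2:4])]),"m1.png")
save(t[4],"m2.png")
E
```

```text
bulbpad [593.4 225.2] [82.3 79.7] 85.1 [593.4 225.3]
fpad [623.6  97.3] [ 48.  159.2] 77.6 [624.1  96.6]
rpad [606.1 -42.4] [ 47.7 158.6] 82.6 [609.8 -43.5]
bpad [ 600.  -174.6] [159.3  48.3] 5.5 [ 599.4 -175. ]
tpad [ 556.4 -312.6] [91.7 87.8] 3.3 [ 556.  -312.5]
```

View pics/m1.png

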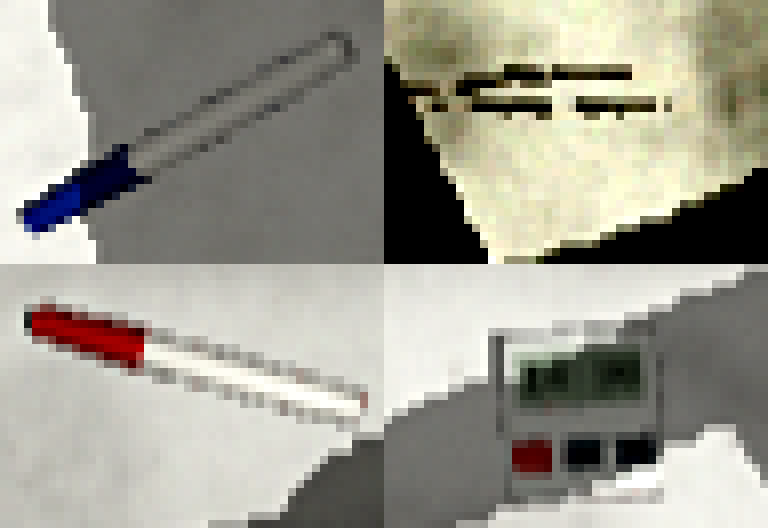

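View m1: blue marker tip at (22,222), barrel end (352,44). Red marker tip (26,321), barrel end (365,406). Timer body x 490–662, y 328–500. The forceps run partly into the arm's shadow, so I'll measure them once the arm has moved.

Run:
```python
from h import *
def seg(a,b,z):
    w=onplane("top",[a,b],z)[:,:2]; d=w[0]-w[1]; print("mid",w.mean(0).round(4),"len",np.hypot(*d).round(4),"ang",np.degrees(np.arctan2(d[1],d[0])).round(1))
f=lambda v,o:np.array(v)/8-0.5+o
seg(f((26,57),(196,248)),f((365,142),(196,248)),.008)
seg(f((22,222),(95,280)),f((352,44),(95,280)),.008)
s=env.read_state(); print(s["tcp_pos"],s["finger_gap"])
```

```text
mid [ 0.459  -0.0093] len 0.1384 ang 71.1
mid [0.3748 0.3103] len 0.1388 ang 114.0
[ 0.27097996 -0.56271225  0.21395019] 0.0918741007924809
```

Request:
drive_tool(
  series=[
    {"tx":0.47,"ty":1,"rz":0.25},
    {"tx":0.47,"ty":1,"rz":0.25},
    {"tx":0.47,"ty":1,"rz":0.25},
    {"tx":0.47,"ty":1,"rz":0.25},
    {"tx":0.47,"ty":1,"rz":0.25},
  ],
  grip_force=15,
)

```text
invalid input at $.series[0]: expected keys tx, ty, tz, rx, ry, rz, gripper
```

Request:
drive_tool(
  series=[
    {"tx":0.47,"ty":1,"rz":0.254},
    {"tx":0.47,"ty":1,"rz":0.254},
    {"tx":0.47,"ty":1,"rz":0.254},
    {"tx":0.47,"ty":1,"rz":0.254},
    {"tx":0.47,"ty":1,"rz":0.254},
  ],
)

```text
invalid input at $.series[0]: expected keys tx, ty, tz, rx, ry, rz, gripper
```

Request:
drive_tool(
  series=[
    {"ty":0.767,"tz":-0.5,"gripper":0.6},
    {"ty":0.767,"tz":-0.5,"gripper":0.6},
    {"ty":0.767,"tz":-0.5,"gripper":0.6},
    {"ty":0.767,"tz":-0.5,"gripper":0.6},
    {"ty":0.767,"tz":-0.5,"gripper":0.6},
  ],
)

```text
invalid input at $.series[0]: expected keys tx, ty, tz, rx, ry, rz, gripper
```

Request:
drive_tool(
  series=[
    {"tx":0.47,"ty":1,"tz":0,"rx":0,"ry":0,"rz":0.25,"gripper":1},
    {"tx":0.47,"ty":1,"tz":0,"rx":0,"ry":0,"rz":0.25,"gripper":1},
    {"tx":0.47,"ty":1,"tz":0,"rx":0,"ry":0,"rz":0.25,"gripper":1},
    {"tx":0.47,"ty":1,"tz":0,"rx":0,"ry":0,"rz":0.25,"gripper":1},
    {"tx":0.47,"ty":1,"tz":0,"rx":0,"ry":0,"rz":0.25,"gripper":1},
  ],
  grip_force=15,
)

```text
time: 0.72
tcp_pos: [0.3658, -0.3612, 0.2145]
tool_rot: [-3.141, -0.0, 0.844]
ft_force: [0.2, -0.5, 0.3]
finger_gap: 0.0917
finger_force: 0.0
```

Request:
drive_tool(
  series=[
    {"tx":0.47,"ty":1,"tz":0,"rx":0,"ry":0,"rz":0.254,"gripper":1},
    {"tx":0.47,"ty":1,"tz":0,"rx":0,"ry":0,"rz":0.254,"gripper":1},
    {"tx":0.47,"ty":1,"tz":0,"rx":0,"ry":0,"rz":0.254,"gripper":1},
    {"tx":0.47,"ty":1,"tz":0,"rx":0,"ry":0,"rz":0.254,"gripper":1},
    {"tx":0.47,"ty":1,"tz":0,"rx":0,"ry":0,"rz":0.254,"gripper":1},
  ],
)

```text
time: 1.35
tcp_pos: [0.4599, -0.1624, 0.2145]
tool_rot: [-3.142, 0.0, 1.243]
ft_force: [0.6, -0.4, -0.2]
finger_gap: 0.0918
finger_force: 0.0
```

Request:
drive_tool(
  series=[
    {"tx":0,"ty":0.767,"tz":-0.5,"rx":0,"ry":0,"rz":0,"gripper":0.6},
    {"tx":0,"ty":0.767,"tz":-0.5,"rx":0,"ry":0,"rz":0,"gripper":0.6},
    {"tx":0,"ty":0.767,"tz":-0.5,"rx":0,"ry":0,"rz":0,"gripper":0.6},
    {"tx":0,"ty":0.767,"tz":-0.5,"rx":0,"ry":0,"rz":0,"gripper":0.6},
    {"tx":0,"ty":0.767,"tz":-0.5,"rx":0,"ry":0,"rz":0,"gripper":0.6},
  ],
)

```text
time: 1.98
tcp_pos: [0.4596, -0.011, 0.1148]
tool_rot: [3.141, 0.0, 1.24]
ft_force: [-0.0, 0.1, -0.2]
finger_gap: 0.0554
finger_force: 0.0
```

Request:
drive_tool(
  series=[
    {"tx":0,"ty":0,"tz":-0.28,"rx":0,"ry":0,"rz":0,"gripper":0.5},
    {"tx":0,"ty":0,"tz":-0.45,"rx":0,"ry":0,"rz":0,"gripper":0.5},
    {"tx":0,"ty":0,"tz":-0.55,"rx":0,"ry":0,"rz":0,"gripper":0.5},
    {"tx":0,"ty":0,"tz":-0.55,"rx":0,"ry":0,"rz":0,"gripper":0.5},
    {"tx":0,"ty":0,"tz":-0.55,"rx":0,"ry":0,"rz":0,"gripper":0},
    {"tx":0,"ty":0,"tz":-0.55,"rx":0,"ry":0,"rz":0,"gripper":0},
    {"tx":0,"ty":0,"tz":-0.55,"rx":0,"ry":0,"rz":0,"gripper":0},
    {"tx":0,"ty":0,"tz":-0.55,"rx":0,"ry":0,"rz":0,"gripper":0},
  ],
  grip_force=15,
)

```text
time: 2.98
tcp_pos: [0.4597, -0.0097, 0.0052]
tool_rot: [3.141, -0.0, 1.241]
ft_force: [-0.9, -1.4, 7.3]
finger_gap: 0.0151
finger_force: 15.0
```

Request:
drive_tool(
  series=[
    {"tx":0,"ty":0,"tz":0,"rx":0,"ry":0,"rz":0,"gripper":0},
    {"tx":0,"ty":0,"tz":0,"rx":0,"ry":0,"rz":0,"gripper":0},
    {"tx":0,"ty":0,"tz":0.2,"rx":0,"ry":0,"rz":0,"gripper":0},
    {"tx":0,"ty":0,"tz":0.4,"rx":0,"ry":0,"rz":0,"gripper":0},
    {"tx":0,"ty":0,"tz":0.4,"rx":0,"ry":0,"rz":0,"gripper":0},
    {"tx":0,"ty":0,"tz":0.4,"rx":0,"ry":0,"rz":0,"gripper":0},
  ],
)

```text
time: 3.72
tcp_pos: [0.4589, -0.0096, 0.0843]
tool_rot: [-3.142, 0.0, 1.241]
ft_force: [-0.2, -0.2, 0.5]
finger_gap: 0.0149
finger_force: 15.0
```

Run:
```python
from h import *
im=camera("top"); np.save("top1.npy",im); np.save("scene1.npy",camera("scene"))
c=im[180:320,90:345]
g=im[255:305,130:200].astype(float).mean(2); b=cv2.GaussianBlur(g,(0,0),4)
loc=np.clip(128+(g-b)*6,0,255).astype(np.uint8)
a=cv2.resize(c,None,fx=3.1,fy=2.2); 
save(cv2.resize(c,None,fx=3,fy=3),"c2.png"); save(cv2.resize(cv2.merge([loc]*3),None,fx=11,fy=11,interpolation=cv2.INTER_NEAREST),"f2.png")
```

```text
(no output)
```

View pics/c2.png

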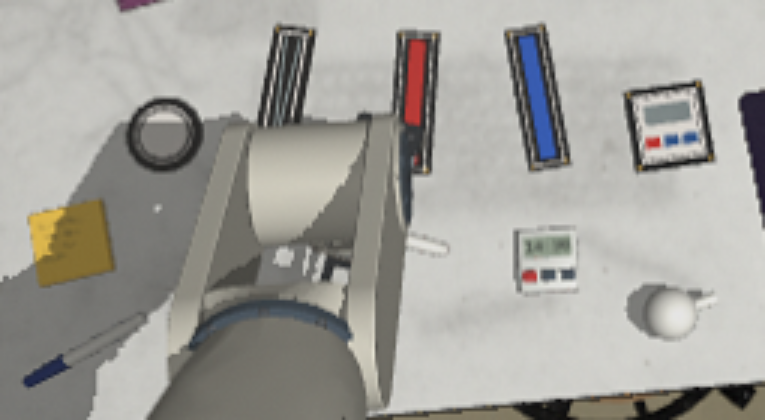

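View pics/f2.png

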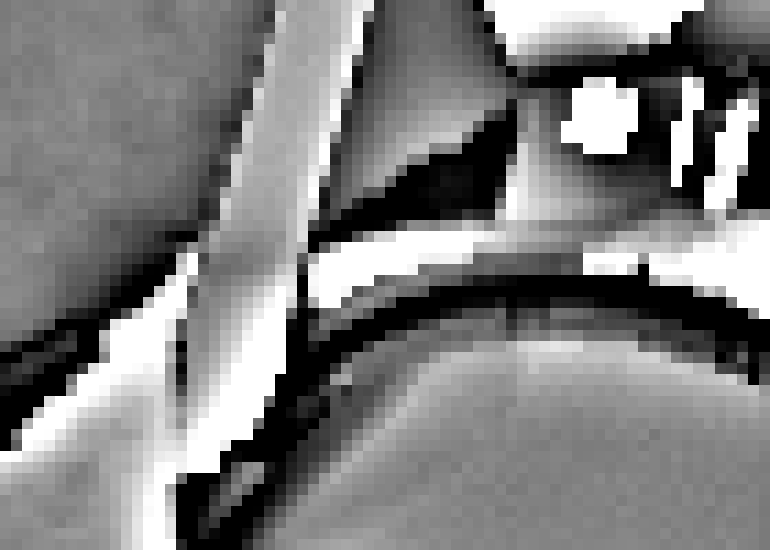

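The red marker is held, and timer (546,260), bulb (669,313) and pads are unshadowed in c2. The forceps are hidden by the arm here. I'll refine the pads by their bars and check the marker in hand.

```bash
cat > m.py <<'E'
from h import *
S=6
def cont(mask,off,z):
    cs,_=cv2.findContours(mask.astype(np.uint8),cv2.RETR_EXTERNAL,cv2.CHAIN_APPROX_NONE); c=max(cs,key=cv2.contourArea)
    w=onplane("top",(c[:,0,:]+0.5)/S-0.5+off,z)[:,:2]*1000
    return cv2.minAreaRect(w.astype(np.float32))
def up(im,b): return cv2.resize(im[b[1]:b[3],b[0]:b[2]],None,fx=S,fy=S,interpolation=cv2.INTER_CUBIC)
def show(n,r): print(n,np.round(r[0],1),np.round(r[1],1),round(r[2],1))
E
python3 - <<'E'
from m import *
im=np.load("top0.npy"); i1=np.load("top1.npy")
b=(210,184,244,244); c=up(im,b).astype(int); show("red",cont((c[...,0]-c[...,1]>70),b[:2],.006))
b=(254,182,290,244); c=up(im,b).astype(int); show("blue",cont((c[...,2]-c[...,0]>60),b[:2],.006))
b=(128,205,166,244); g=up(im,b).mean(2); k=(g>150).astype(np.uint8); n,l,st,ce=cv2.connectedComponentsWithStats(k)
for j in range(1,n):
    if st[j,4]>800 and st[j,0]>0 and st[j,1]>0: show("disc",cont(l==j,b[:2],.006))
b=(292,200,334,244); g=up(im,b).mean(2); k=(g>160).astype(np.uint8)
# timer on worktop, unshadowed: gray outline
b=(255,250,288,282); c=up(i1,b); g=c.mean(2); np.save("tg.npy",g)
for t in (150,): pass
# bulb
print("white end px (239.3,263.3) pred",proj("top",[[.459-.0675*np.cos(1.241),-.0096-.0675*np.sin(1.241),.088]]))
save(np.hstack([cv2.resize(i1[250:283,255:288],None,fx=11,fy=11,interpolation=0),cv2.resize(i1[268:301,297:330],None,fx=11,fy=11,interpolation=0)]),"tb.png")
E
```

```text
red [607.  -42.1] [ 17.3 136. ] 82.6
blue [ 601. -175.] [137.1  18. ] 5.5
disc [593.8 225.7] [49.5 50. ] 58.7
white end px (239.3,263.3) pred [[238.5064045  262.76689586]]
```

View pics/tb.png

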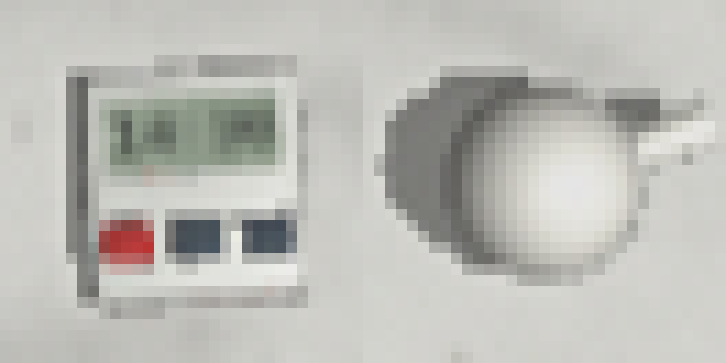

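Request:
drive_tool(
  series=[
    {"tx":0.2,"ty":-0.05,"tz":0,"rx":0,"ry":0,"rz":-0.11,"gripper":0},
    {"tx":0.4,"ty":-0.1,"tz":0,"rx":0,"ry":0,"rz":-0.22,"gripper":0},
    {"tx":0.6,"ty":-0.14,"tz":0,"rx":0,"ry":0,"rz":-0.33,"gripper":0},
    {"tx":0.738,"ty":-0.163,"tz":0,"rx":0,"ry":0,"rz":-0.44,"gripper":0},
    {"tx":0.738,"ty":-0.163,"tz":0,"rx":0,"ry":0,"rz":-0.55,"gripper":0},
    {"tx":0.738,"ty":-0.163,"tz":0,"rx":0,"ry":0,"rz":-0.66,"gripper":0},
    {"tx":0.738,"ty":-0.163,"tz":0,"rx":0,"ry":0,"rz":-0.77,"gripper":0},
    {"tx":0.738,"ty":-0.163,"tz":0,"rx":0,"ry":0,"rz":-0.872,"gripper":0},
  ],
)

```text
time: 4.82
tcp_pos: [0.6058, -0.0422, 0.0828]
tool_rot: [3.141, 0.003, -0.135]
ft_force: [0.6, 0.2, 0.2]
finger_gap: 0.0152
finger_force: 15.0
```

Request:
drive_tool(
  series=[
    {"tx":0,"ty":0,"tz":0,"rx":0,"ry":0,"rz":0,"gripper":0},
    {"tx":0,"ty":0,"tz":-0.15,"rx":0,"ry":0,"rz":0,"gripper":0},
    {"tx":0,"ty":0,"tz":-0.28,"rx":0,"ry":0,"rz":0,"gripper":0},
    {"tx":0,"ty":0,"tz":-0.34,"rx":0,"ry":0,"rz":0,"gripper":0},
    {"tx":0,"ty":0,"tz":-0.365,"rx":0,"ry":0,"rz":0,"gripper":0},
    {"tx":0,"ty":0,"tz":-0.365,"rx":0,"ry":0,"rz":0,"gripper":0},
    {"tx":0,"ty":0,"tz":-0.37,"rx":0,"ry":0,"rz":0,"gripper":0},
    {"tx":0,"ty":0,"tz":-0.37,"rx":0,"ry":0,"rz":0,"gripper":0},
  ],
)

```text
time: 5.82
tcp_pos: [0.6072, -0.0423, 0.011]
tool_rot: [-3.142, -0.001, -0.129]
ft_force: [0.5, -0.1, -0.1]
finger_gap: 0.0151
finger_force: 15.0
```

Request:
drive_tool(
  series=[
    {"tx":0,"ty":0,"tz":0,"rx":0,"ry":0,"rz":0,"gripper":0.4},
    {"tx":0,"ty":0,"tz":0,"rx":0,"ry":0,"rz":0,"gripper":0.4},
    {"tx":0,"ty":0,"tz":0,"rx":0,"ry":0,"rz":0,"gripper":0.4},
    {"tx":0,"ty":0,"tz":0.2,"rx":0,"ry":0,"rz":0,"gripper":0.4},
    {"tx":0,"ty":0,"tz":0.5,"rx":0,"ry":0,"rz":0,"gripper":0.4},
    {"tx":0,"ty":0,"tz":0.8,"rx":0,"ry":0,"rz":0,"gripper":0.4},
    {"tx":0,"ty":0,"tz":0.8,"rx":0,"ry":0,"rz":0,"gripper":0.4},
  ],
)

```text
time: 6.7
tcp_pos: [0.6101, -0.0425, 0.1759]
tool_rot: [-3.141, -0.009, -0.129]
ft_force: [-0.3, -0.0, -0.8]
finger_gap: 0.0371
finger_force: 0.0
```

Request:
drive_tool(
  series=[
    {"tx":-0.3,"ty":-0.3,"tz":0,"rx":0,"ry":0,"rz":0.11,"gripper":0.5},
    {"tx":-0.6,"ty":-0.6,"tz":0,"rx":0,"ry":0,"rz":0.22,"gripper":0.5},
    {"tx":-0.9,"ty":-0.9,"tz":0,"rx":0,"ry":0,"rz":0.33,"gripper":0.5},
    {"tx":-1,"ty":-1,"tz":0,"rx":0,"ry":0,"rz":0.44,"gripper":0.5},
    {"tx":-1,"ty":-1,"tz":0,"rx":0,"ry":0,"rz":0.55,"gripper":0.5},
    {"tx":-1,"ty":-1,"tz":0,"rx":0,"ry":0,"rz":0.66,"gripper":0.5},
  ],
)

```text
time: 7.45
tcp_pos: [0.4043, -0.2434, 0.1696]
tool_rot: [-3.14, 0.001, 0.91]
ft_force: [-0.8, 0.1, -0.9]
finger_gap: 0.0458
finger_force: 0.0
```

Run:
```python
from h import *
im=camera("top"); np.save("top2.npy",im)
print("cab corner",onplane("top",np.array([[113,370]])/1.4,0),onplane("top",np.array([[118,296]])/1.4,0.1))
g=im[255:305,130:200].astype(float).mean(2); b=cv2.GaussianBlur(g,(0,0),4)
loc=cv2.merge([np.clip(128+(g-b)*6,0,255).astype(np.uint8)]*3)
a=cv2.resize(loc,None,fx=8,fy=8,interpolation=0); 
c=cv2.resize(im[180:250,200:230],None,fx=400/70,fy=400/70,interpolation=0)
save(np.hstack([a,c]),"f3.png"); print(c.shape)
```

```text
cab corner [[0.48402051 0.42821716 0.        ]] [[0.62909691 0.37521748 0.1       ]]
(400, 171, 3)
```

View pics/f3.png

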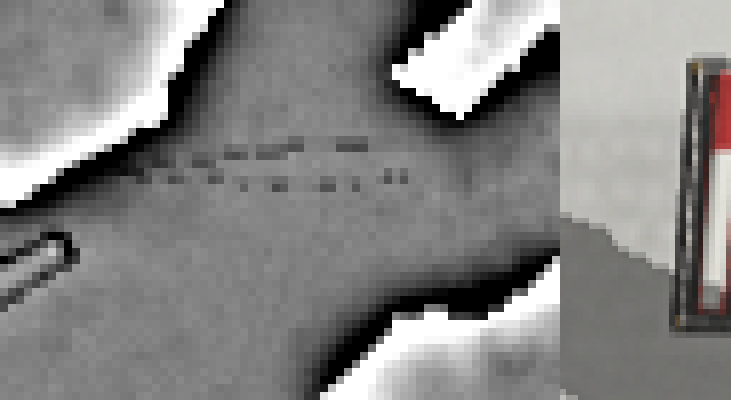

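Forceps legs are visible from view (125,165) to (408,178); I'll look again without shadow. The red marker lies on its bar. Next, the blue marker: its barrel end at view (75,245) agrees with the first measurement.

Request:
drive_tool(
  series=[
    {"tx":-0.159,"ty":0.3,"tz":0,"rx":0,"ry":0,"rz":0.1,"gripper":0.5},
    {"tx":-0.159,"ty":0.6,"tz":0,"rx":0,"ry":0,"rz":0.2,"gripper":0.5},
    {"tx":-0.159,"ty":0.9,"tz":0,"rx":0,"ry":0,"rz":0.3,"gripper":0.5},
    {"tx":-0.159,"ty":1,"tz":0,"rx":0,"ry":0,"rz":0.3,"gripper":0.5},
    {"tx":-0.159,"ty":1,"tz":0,"rx":0,"ry":0,"rz":0.3,"gripper":0.5},
  ],
)

```text
time: 8.12
tcp_pos: [0.3746, -0.041, 0.1701]
tool_rot: [-3.141, 0.0, 1.38]
ft_force: [-0.9, -0.6, -0.2]
finger_gap: 0.0459
finger_force: 0.0
```

Request:
drive_tool(
  series=[
    {"tx":0,"ty":0.3,"tz":0,"rx":0,"ry":0,"rz":0.1,"gripper":0.5},
    {"tx":0,"ty":0.6,"tz":0,"rx":0,"ry":0,"rz":0.2,"gripper":0.5},
    {"tx":0,"ty":0.9,"tz":0,"rx":0,"ry":0,"rz":0.3,"gripper":0.5},
    {"tx":0,"ty":1,"tz":0,"rx":0,"ry":0,"rz":0.389,"gripper":0.5},
    {"tx":0,"ty":1,"tz":0,"rx":0,"ry":0,"rz":0.389,"gripper":0.5},
  ],
)

```text
time: 8.75
tcp_pos: [0.3752, 0.158, 0.1701]
tool_rot: [-3.141, 0.0, 1.99]
ft_force: [0.5, -0.6, 0.4]
finger_gap: 0.0454
finger_force: 0.0
```

Request:
drive_tool(
  series=[
    {"tx":0,"ty":0.25,"tz":0,"rx":0,"ry":0,"rz":0,"gripper":0.5},
    {"tx":0,"ty":0.5,"tz":-0.2,"rx":0,"ry":0,"rz":0,"gripper":0.5},
    {"tx":0,"ty":0.7625,"tz":-0.4,"rx":0,"ry":0,"rz":0,"gripper":0.5},
    {"tx":0,"ty":0.7625,"tz":-0.4,"rx":0,"ry":0,"rz":0,"gripper":0.5},
    {"tx":0,"ty":0.7625,"tz":-0.5,"rx":0,"ry":0,"rz":0,"gripper":0.5},
    {"tx":0,"ty":0.7625,"tz":-0.5,"rx":0,"ry":0,"rz":0,"gripper":0.5},
  ],
)

```text
time: 9.5
tcp_pos: [0.3749, 0.3079, 0.07]
tool_rot: [-3.139, 0.001, 1.986]
ft_force: [0.2, -0.4, 0.2]
finger_gap: 0.0457
finger_force: 0.0
```

Request:
drive_tool(
  series=[
    {"tx":0,"ty":0,"tz":-0.2,"rx":0,"ry":0,"rz":0,"gripper":0.5},
    {"tx":0,"ty":0,"tz":-0.33,"rx":0,"ry":0,"rz":0,"gripper":0.5},
    {"tx":0,"ty":0,"tz":-0.33,"rx":0,"ry":0,"rz":0,"gripper":0.5},
    {"tx":0,"ty":0,"tz":-0.33,"rx":0,"ry":0,"rz":0,"gripper":0},
    {"tx":0,"ty":0,"tz":-0.33,"rx":0,"ry":0,"rz":0,"gripper":0},
    {"tx":0,"ty":0,"tz":-0.33,"rx":0,"ry":0,"rz":0,"gripper":0},
    {"tx":0,"ty":0,"tz":-0.33,"rx":0,"ry":0,"rz":0,"gripper":0},
    {"tx":0,"ty":0,"tz":-0.33,"rx":0,"ry":0,"rz":0,"gripper":0},
  ],
)

```text
time: 10.5
tcp_pos: [0.3755, 0.3106, 0.0053]
tool_rot: [3.14, -0.0, 1.99]
ft_force: [-0.2, -1.1, 7.9]
finger_gap: 0.0149
finger_force: 15.0
```

Request:
drive_tool(
  series=[
    {"tx":0,"ty":0,"tz":0,"rx":0,"ry":0,"rz":0,"gripper":0},
    {"tx":0,"ty":0,"tz":0.2,"rx":0,"ry":0,"rz":0,"gripper":0},
    {"tx":0,"ty":0,"tz":0.4,"rx":0,"ry":0,"rz":0,"gripper":0},
    {"tx":0,"ty":-0.3,"tz":0.4,"rx":0,"ry":0,"rz":0,"gripper":0},
    {"tx":0,"ty":-0.6,"tz":0.4,"rx":0,"ry":0,"rz":-0.1,"gripper":0},
    {"tx":0,"ty":-0.9,"tz":0.4,"rx":0,"ry":0,"rz":-0.2,"gripper":0},
    {"tx":0,"ty":-1,"tz":0.4,"rx":0,"ry":0,"rz":-0.3,"gripper":0},
    {"tx":0,"ty":-1,"tz":0.4,"rx":0,"ry":0,"rz":-0.3,"gripper":0},
  ],
)

```text
time: 11.5
tcp_pos: [0.3749, 0.1092, 0.0848]
tool_rot: [3.141, -0.0, 1.516]
ft_force: [1.3, -0.5, 0.7]
finger_gap: 0.0154
finger_force: 15.0
```

Request:
drive_tool(
  series=[
    {"tx":0.1,"ty":-0.25,"tz":0,"rx":0,"ry":0,"rz":-0.1,"gripper":0},
    {"tx":0.2,"ty":-0.5,"tz":0,"rx":0,"ry":0,"rz":-0.2,"gripper":0},
    {"tx":0.3,"ty":-0.75,"tz":0,"rx":0,"ry":0,"rz":-0.3,"gripper":0},
    {"tx":0.4,"ty":-1,"tz":0,"rx":0,"ry":0,"rz":-0.4,"gripper":0},
    {"tx":0.4,"ty":-1,"tz":0,"rx":0,"ry":0,"rz":-0.5,"gripper":0},
    {"tx":0.4,"ty":-1,"tz":0,"rx":0,"ry":0,"rz":-0.5,"gripper":0},
  ],
)

```text
time: 12.25
tcp_pos: [0.4555, -0.0893, 0.0844]
tool_rot: [-3.141, -0.0, 0.737]
ft_force: [-0.2, -0.4, 0.1]
finger_gap: 0.0153
finger_force: 15.0
```

Request:
drive_tool(
  series=[
    {"tx":0.2,"ty":-0.2,"tz":0,"rx":0,"ry":0,"rz":-0.1,"gripper":0},
    {"tx":0.4,"ty":-0.4,"tz":0,"rx":0,"ry":0,"rz":-0.2,"gripper":0},
    {"tx":0.6,"ty":-0.426,"tz":0,"rx":0,"ry":0,"rz":-0.3,"gripper":0},
    {"tx":0.73,"ty":-0.426,"tz":0,"rx":0,"ry":0,"rz":-0.406,"gripper":0},
    {"tx":0.73,"ty":-0.426,"tz":0,"rx":0,"ry":0,"rz":-0.406,"gripper":0},
    {"tx":0.73,"ty":-0.426,"tz":0,"rx":0,"ry":0,"rz":-0.406,"gripper":0},
  ],
)

```text
time: 13.0
tcp_pos: [0.5999, -0.1736, 0.0841]
tool_rot: [-3.141, 0.002, 0.103]
ft_force: [-0.1, -0.5, -0.3]
finger_gap: 0.015
finger_force: 15.0
```

Request:
drive_tool(
  series=[
    {"tx":0,"ty":0,"tz":0,"rx":0,"ry":0,"rz":0,"gripper":0},
    {"tx":0,"ty":0,"tz":-0.15,"rx":0,"ry":0,"rz":0,"gripper":0},
    {"tx":0,"ty":0,"tz":-0.28,"rx":0,"ry":0,"rz":0,"gripper":0},
    {"tx":0,"ty":0,"tz":-0.34,"rx":0,"ry":0,"rz":0,"gripper":0},
    {"tx":0,"ty":0,"tz":-0.36,"rx":0,"ry":0,"rz":0,"gripper":0},
    {"tx":0,"ty":0,"tz":-0.37,"rx":0,"ry":0,"rz":0,"gripper":0},
    {"tx":0,"ty":0,"tz":-0.37,"rx":0,"ry":0,"rz":0,"gripper":0},
    {"tx":0,"ty":0,"tz":-0.37,"rx":0,"ry":0,"rz":0,"gripper":0},
  ],
)

```text
time: 14.0
tcp_pos: [0.6016, -0.1752, 0.0114]
tool_rot: [3.141, -0.001, 0.096]
ft_force: [-0.9, -0.3, 2.9]
finger_gap: 0.0149
finger_force: 15.0
```

Request:
drive_tool(
  series=[
    {"tx":0,"ty":0,"tz":0,"rx":0,"ry":0,"rz":0,"gripper":0.4},
    {"tx":0,"ty":0,"tz":0,"rx":0,"ry":0,"rz":0,"gripper":0.4},
    {"tx":0,"ty":0,"tz":0,"rx":0,"ry":0,"rz":0,"gripper":0.4},
    {"tx":0,"ty":0,"tz":0.2,"rx":0,"ry":0,"rz":0,"gripper":0.4},
    {"tx":0,"ty":0,"tz":0.5,"rx":0,"ry":0,"rz":0,"gripper":0.4},
    {"tx":0,"ty":0,"tz":0.8,"rx":0,"ry":0,"rz":0,"gripper":0.4},
    {"tx":0,"ty":0,"tz":0.8,"rx":0,"ry":0,"rz":0,"gripper":0.4},
  ],
)

```text
time: 14.88
tcp_pos: [0.6041, -0.1759, 0.176]
tool_rot: [3.138, -0.008, 0.095]
ft_force: [0.5, 0.3, -0.0]
finger_gap: 0.037
finger_force: 0.0
```

Request:
drive_tool(
  series=[
    {"tx":-0.3,"ty":-0.3,"tz":0,"rx":0,"ry":0,"rz":0,"gripper":0.5},
    {"tx":-0.6,"ty":-0.6,"tz":0,"rx":0,"ry":0,"rz":0.1,"gripper":0.5},
    {"tx":-0.8,"ty":-0.9,"tz":0,"rx":0,"ry":0,"rz":0.2,"gripper":0.5},
    {"tx":-1,"ty":-1,"tz":0,"rx":0,"ry":0,"rz":0.3,"gripper":0.5},
    {"tx":-1,"ty":-1,"tz":0,"rx":0,"ry":0,"rz":0.3,"gripper":0.5},
  ],
)

```text
time: 15.5
tcp_pos: [0.3981, -0.376, 0.1693]
tool_rot: [-3.14, 0.001, 0.567]
ft_force: [0.9, -0.7, -0.5]
finger_gap: 0.046
finger_force: 0.0
```

Run:
```python
from h import *
im=camera("top"); np.save("top3.npy",im)
g=im[255:295,130:200].astype(float).mean(2); b=cv2.GaussianBlur(g,(0,0),4)
loc=cv2.merge([np.clip(128+(g-b)*8,0,255).astype(np.uint8)]*3)
a=cv2.resize(loc,None,fx=8,fy=8,interpolation=0); 
c=cv2.resize(im[180:248,165:290],(560,272),interpolation=0)
save(np.vstack([a,c]),"f4.png")
```

```text
(no output)
```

View pics/f4.png

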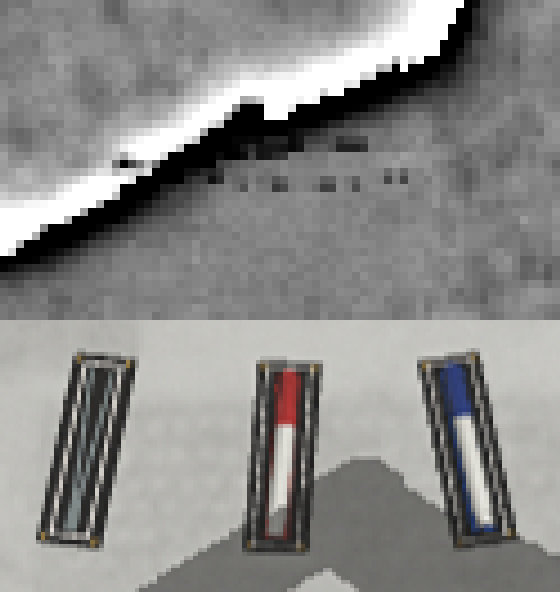

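Both markers lie on their bars; the slight shift along +x fits the parallax of their height. The forceps are again cut by shadow in the top view, so I'll use the scene camera, where they show brightly.

Run:
```python
from h import *
im=np.load("scene0.npy"); b=(245,245,305,305)
c=im[b[1]:b[3],b[0]:b[2]]
a=cv2.resize(c,None,fx=9,fy=9,interpolation=0)
save(a,"s0.png"); print(proj("scene",[[.43,.16,0],[.43,.09,0],[.43,.23,0]]), proj("top",[[.43,.16,0],[.43,.09,0],[.43,.23,0]]))
```

```text
[[279.3005972  272.69417763]
 [289.85696881 261.21112443]
 [267.74227797 285.24396778]] [[166.93248377 273.99702691]
 [189.23245796 272.05856504]
 [144.54758555 275.95104806]]
```

View pics/s0.png

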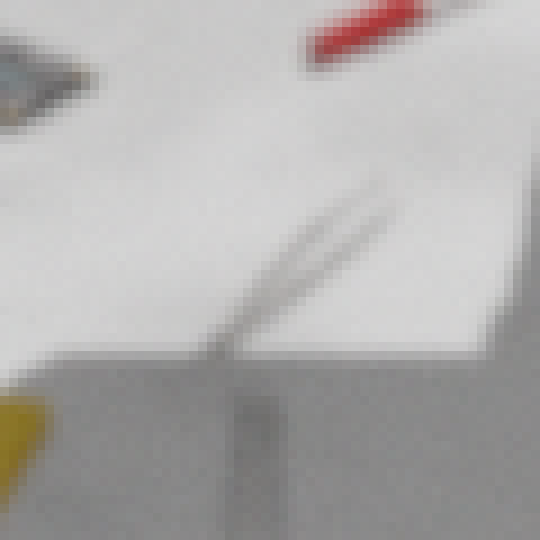

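Run:
```python
from h import *
v=np.array([[205,355],[380,183],[392,212],[386,197]])/9-.5+245
print("scene",onplane("scene",v,.005).round(4))
t=np.array([[115,160],[125,165],[368,145],[408,178]])/8-.5+[130,255]
print("top",onplane("top",t,.005).round(4))
```

```text
scene [[0.4304 0.2316 0.005 ]
 [0.4259 0.1201 0.005 ]
 [0.4149 0.1345 0.005 ]
 [0.4205 0.127  0.005 ]]
top [[0.4343 0.2305 0.005 ]
 [0.432  0.2267 0.005 ]
 [0.4315 0.132  0.005 ]
 [0.4173 0.1169 0.005 ]]
```

Run:
```python
from h import *
im=np.load("top0.npy").astype(float); 
for nm,A in(("gray",im.mean(2)),("R-B",im[...,0]-im[...,2])):
    g=A[266:284,174:200]; r=g-cv2.blur(A.astype(np.float32),(15,15))[266:284,174:200]
    print(nm); print("     "+" ".join(f"{c:4d}" for c in range(174,200)))
    for i,row in enumerate(r): print(266+i," ".join(f"{v:4.0f}" for v in row))
```

```text
gray
      174  175  176  177  178  179  180  181  182  183  184  185  186  187  188  189  190  191  192  193  194  195  196  197  198  199
266    3    2    1    1   -1    1    2    1   -2   -2   -4   -4   -4   -5   -5   -5   -2   -2   -3   -0   -2    0    0    1   -0   -0
267    3    1   -0   -0    0    1    0    1   -1   -2   -3   -4   -4   -5   -5   -4   -2   -2   -2   -0    0    0    1    3    1    0
268    2    1   -0    1    1    1    2    2    2   -1   -4   -5   -5   -5   -4   -3   -2   -2   -1    2    1   -2   -1    2    2    2
269    3    2    2    2    2    3    4    4    4    0   -2   -4   -3   -3   -3   -4   -3    0    1    1   -1   -4   -1    2    2    4
270    4    4    4    3    3    5    7    5    4    3   -0   -5   -4   -3   -2   -0    0   -0    1   -1   -2   -3   -2   -2    3    4
271    5    6    6    4    4    4    6    7    6    2   -2   -5   -4   -3   -2    0   -0   -1   -1   -3   -2   -3   -2   -3    2    4
272  -12  -12    5    4    5    6    7    5    5    3   -1   -4   -3   -3   -2   -1   -1   -2   -4   -4   -4   -3    0   -0    3    3
273  -28  -26    5    
[... 3302 characters left out ...]
    1    1    1    1   -0   -0
279   -0   -0    1    0   -0   -0   -1    1   -0   -0    1   -0   -0    1   -0   -0   -0   -0   -0    1    1    1   -0    0    1    0
280   -0   -0   -0   -0   -0   -0   -1   -0   -0   -0   -0   -0    1   -1   -0    1   -0   -1    1   -0    1    1   -1   -2    0    1
281   -0   -0   -0   -0   -0    1   -1   -1   -0    1   -0    1    1   -0   -0   -0   -0    0    0   -1    1    1    0   -1    2   -1
282   -1   -0   -0   -0    1    1   -0   -0    1    1    1    1    1    1   -1   -1    1    0   -1   -1   -1    0    0    0    1    0
283   -0   -0    1    1   -0    1    1   -0   -0    1    1    1   -0    1    0   -1    0    1    0    0    0    1    2    2   -0   -0
```

The R−B residual shows the steel is slightly warm: both legs run on to column 183, at rows 272.5 and 276.7. Now the same for the left end, averaging frames.

Run:
```python
from h import *
A=np.mean([camera("top").astype(float) for _ in range(8)],0); np.save("avg.npy",A)
Q=np.log(A[...,0]+1)-np.log(A[...,2]+1); r=(Q-cv2.medianBlur(Q.astype(np.float32),5)*0-np.median(Q[262:290,130:195]))*1000
print("     "+" ".join(f"{c:3d}" for c in range(136,186)))
for i in range(266,284): print(i," ".join(f"{v:3.0f}" for v in r[i,136:186]))
```

```text
136 137 138 139 140 141 142 143 144 145 146 147 148 149 150 151 152 153 154 155 156 157 158 159 160 161 162 163 164 165 166 167 168 169 170 171 172 173 174 175 176 177 178 179 180 181 182 183 184 185
266   1   2   1   4   2   1  -1  -4  -5   2   2   3   1  -2  -0  -3  -3   2  -3  -7  -1  -2  -5   1  -6  -7  -4  -3  -6  -2  -3  -6  -8  -1  -0   0  -5   3   1  -6  -0  -6  -0  -0   3   1  -1   4   4  -6
267  -1  -1  -1   0   3   2  -2  -4  -3   1   3   1  -2  -2  -2  -2  -4   1  -2  -7  -6  -6  -2   2  -3  -4  -1  -5  -3  -0  -0  -5  -6  -6   1  -0   4   0  -3  -5  -6  -5   1  -4  -1  -2   2  -2  -2  -2
268   3   1  -1  -2  -0  -2  -4  -4  -5  -2   1   3   1   1  -6  -2   1   1   2  -2  -1  -5   0   1   3   2  -1  -5  -4  -2   2   1  -7  -6  -9  -8   0  -2  -5  -0  -6  -3  -8  -1  -3  -7  -2  -8  -3  -1
269  -1   3   2  -2  -3  -0  -2  -1  -3   2   1  -1  -1   3  -1  -2   6   4   2  -5   3   1   3  -1   3   5   1  -0   0  -0   2   1  -7  -5  -5  -4  -4  -6  -1  -6  -3  -2  -5   3  -0  -8  -5  -4  -4   4
270  -4   2  -1  -3   4   0  -5  -2   2   2  -1  -3  -1   1   0   2   6   5   1  -2 
[... 2071 characters left out ...]
   3  -0  -5  -8  -4  -3  -0  -6  -6  -0  -3  -5   3  -2   1  -3  -6  -1  -3  -6  -1  -4
281   2  -0   3   1   4   6   5   8   8   5   2   0   2  -2   1   4   1   1   2   4   3   2   2   2   6   1   3   5  -0   0  -1  -1   0  -1  -6  -7  -3  -5  -1  -0  -0  -3  -1  -3  -2  -6  -2  -5  -5   6
282   1   2   7   3   8   2   2   5  -3  -2   0   3   7   3  -3  -1   2  -1   0   4  -3   3   5  -2   1   4   3   3  -4   1  -3  -4  -1  -3  -3  -5   2  -1  -7  -6  -4   2   2   1  -6  -3   3   3   2   8
283   3   0   3   4   4   4   5   5  -0  -2   2  -2  -2   1  -2  -1  -2  -2  -2  -2  -3   5   4   1  -2   2   2   2  -0   0  -1  -6  -4   2   2   2   1   0  -5  -2   0   1   1  -0  -5  -2  -1   1   1   3
```

Run:
```python
from h import *
w=onplane("top",[[143,275.8],[183.6,274.9],[163,275.2]],.005)[:,:2]; d=w[0]-w[1]
print(w.round(4),w[:2].mean(0).round(4),np.hypot(*d),np.degrees(np.arctan2(d[1],d[0])))
im=np.load("top0.npy").astype(float); Q=np.log(im[...,0]+1)-np.log(im[...,2]+1)
b=(168,182,202,244)
# timer & bulb from unshadowed top1
f=lambda v,o:np.array(v)/11-.5+o
c=np.array([f(p,(255,250)) for p in [(67,68),(297,60),(303,300),(83,306)]])
for z in(0,.008,.016):
    w=onplane("top",c,z)[:,:2]; print(z,w.mean(0).round(4),[np.hypot(*(w[i]-w[(i+1)%4])).round(4) for i in range(4)],[np.degrees(np.arctan2(*(w[i]-w[(i+1)%4])[::-1])).round(1) for i in range(4)])
```

```text
[[0.4305 0.2333]
 [0.4222 0.107 ]
 [0.4269 0.1712]] [0.4263 0.1702] 0.12661702898295635 86.28248359830495
0 [ 0.4264 -0.1698] [np.float64(0.0664), np.float64(0.0687), np.float64(0.0629), np.float64(0.0683)] [np.float64(87.1), np.float64(-3.6), np.float64(-93.3), np.float64(179.4)]
0.008 [ 0.4257 -0.1699] [np.float64(0.0661), np.float64(0.0683), np.float64(0.0625), np.float64(0.0679)] [np.float64(87.1), np.float64(-3.6), np.float64(-93.3), np.float64(179.4)]
0.016 [ 0.425  -0.1699] [np.float64(0.0657), np.float64(0.0679), np.float64(0.0622), np.float64(0.0675)] [np.float64(87.1), np.float64(-3.6), np.float64(-93.3), np.float64(179.4)]
```

Request:
drive_tool(
  series=[
    {"tx":0.1275,"ty":0.3,"tz":0,"rx":0,"ry":0,"rz":0.1,"gripper":0.5},
    {"tx":0.1275,"ty":0.6,"tz":0,"rx":0,"ry":0,"rz":0.2,"gripper":0.5},
    {"tx":0.1275,"ty":0.9,"tz":0,"rx":0,"ry":0,"rz":0.3,"gripper":0.5},
    {"tx":0.1275,"ty":1,"tz":0,"rx":0,"ry":0,"rz":0.3,"gripper":0.5},
    {"tx":0.1275,"ty":1,"tz":0,"rx":0,"ry":0,"rz":0.3,"gripper":0.5},
  ],
)

```text
time: 16.58
tcp_pos: [0.4268, -0.1733, 0.1707]
tool_rot: [3.141, -0.0, 1.041]
ft_force: [-0.5, -0.3, 0.5]
finger_gap: 0.0458
finger_force: 0.0
```

Request:
drive_tool(
  series=[
    {"tx":0,"ty":0.3,"tz":0,"rx":0,"ry":0,"rz":0.1,"gripper":0.5},
    {"tx":0,"ty":0.6,"tz":0,"rx":0,"ry":0,"rz":0.2,"gripper":0.5},
    {"tx":0,"ty":0.9,"tz":0,"rx":0,"ry":0,"rz":0.298,"gripper":0.5},
    {"tx":0,"ty":1,"tz":0,"rx":0,"ry":0,"rz":0.298,"gripper":0.5},
    {"tx":0,"ty":1,"tz":0,"rx":0,"ry":0,"rz":0.298,"gripper":0.5},
  ],
)

```text
time: 17.2
tcp_pos: [0.4271, 0.0256, 0.1707]
tool_rot: [3.141, 0.0, 1.508]
ft_force: [-0.5, -0.8, -0.1]
finger_gap: 0.046
finger_force: 0.0
```

Request:
drive_tool(
  series=[
    {"tx":0,"ty":0.3,"tz":0,"rx":0,"ry":0,"rz":0,"gripper":0.5},
    {"tx":0,"ty":0.6,"tz":-0.2,"rx":0,"ry":0,"rz":0,"gripper":0.5},
    {"tx":0,"ty":0.7255,"tz":-0.4,"rx":0,"ry":0,"rz":0,"gripper":0.5},
    {"tx":0,"ty":0.7255,"tz":-0.5,"rx":0,"ry":0,"rz":0,"gripper":0.5},
    {"tx":0,"ty":0.7255,"tz":-0.5,"rx":0,"ry":0,"rz":0,"gripper":0.5},
    {"tx":0,"ty":0.7255,"tz":-0.5,"rx":0,"ry":0,"rz":0,"gripper":0.5},
  ],
)

```text
time: 17.95
tcp_pos: [0.4275, 0.1693, 0.0712]
tool_rot: [3.141, -0.0, 1.504]
ft_force: [0.8, -0.1, -0.3]
finger_gap: 0.0461
finger_force: 0.0
```

Request:
drive_tool(
  series=[
    {"tx":0,"ty":0,"tz":-0.2,"rx":0,"ry":0,"rz":0,"gripper":0.5},
    {"tx":0,"ty":0,"tz":-0.335,"rx":0,"ry":0,"rz":0,"gripper":0.5},
    {"tx":0,"ty":0,"tz":-0.335,"rx":0,"ry":0,"rz":0,"gripper":0.5},
    {"tx":0,"ty":0,"tz":-0.335,"rx":0,"ry":0,"rz":0,"gripper":0},
    {"tx":0,"ty":0,"tz":-0.335,"rx":0,"ry":0,"rz":0,"gripper":0},
    {"tx":0,"ty":0,"tz":-0.335,"rx":0,"ry":0,"rz":0,"gripper":0},
    {"tx":0,"ty":0,"tz":-0.335,"rx":0,"ry":0,"rz":0,"gripper":0},
    {"tx":0,"ty":0,"tz":-0.335,"rx":0,"ry":0,"rz":0,"gripper":0},
  ],
)

```text
time: 18.95
tcp_pos: [0.427, 0.1703, 0.0043]
tool_rot: [3.14, -0.0, 1.506]
ft_force: [-0.7, -1.0, 7.5]
finger_gap: 0.0147
finger_force: 14.9
```

Request:
drive_tool(
  series=[
    {"tx":0,"ty":0,"tz":0,"rx":0,"ry":0,"rz":0,"gripper":0},
    {"tx":0,"ty":0,"tz":0.2,"rx":0,"ry":0,"rz":0,"gripper":0},
    {"tx":0,"ty":0,"tz":0.4,"rx":0,"ry":0,"rz":0,"gripper":0},
    {"tx":0,"ty":0,"tz":0.4,"rx":0,"ry":0,"rz":0,"gripper":0},
  ],
)

```text
time: 19.45
tcp_pos: [0.4284, 0.1709, 0.0861]
tool_rot: [3.137, -0.002, 1.506]
ft_force: [-1.0, -0.8, -0.1]
finger_gap: 0.015
finger_force: 14.9
```

Request:
drive_tool(
  series=[
    {"tx":0.15,"ty":-0.05,"tz":0,"rx":0,"ry":0,"rz":-0.1,"gripper":0},
    {"tx":0.3,"ty":-0.1,"tz":0,"rx":0,"ry":0,"rz":-0.2,"gripper":0},
    {"tx":0.45,"ty":-0.15,"tz":0,"rx":0,"ry":0,"rz":-0.3,"gripper":0},
    {"tx":0.6,"ty":-0.2,"tz":0,"rx":0,"ry":0,"rz":-0.4,"gripper":0},
    {"tx":0.75,"ty":-0.25,"tz":0,"rx":0,"ry":0,"rz":-0.5,"gripper":0},
    {"tx":0.9,"ty":-0.3,"tz":0,"rx":0,"ry":0,"rz":-0.6,"gripper":0},
    {"tx":0.991,"ty":-0.364,"tz":0,"rx":0,"ry":0,"rz":-0.7,"gripper":0},
    {"tx":0.991,"ty":-0.364,"tz":0,"rx":0,"ry":0,"rz":-0.8,"gripper":0},
  ],
)

```text
time: 20.45
tcp_pos: [0.6253, 0.0964, 0.082]
tool_rot: [3.142, 0.001, 0.243]
ft_force: [0.0, -0.0, -0.7]
finger_gap: 0.0149
finger_force: 14.9
```

Request:
drive_tool(
  series=[
    {"tx":0,"ty":0,"tz":0,"rx":0,"ry":0,"rz":-0.1,"gripper":0},
    {"tx":0,"ty":0,"tz":0,"rx":0,"ry":0,"rz":-0.2,"gripper":0},
    {"tx":0,"ty":0,"tz":0,"rx":0,"ry":0,"rz":-0.297,"gripper":0},
    {"tx":0,"ty":0,"tz":-0.15,"rx":0,"ry":0,"rz":-0.297,"gripper":0},
    {"tx":0,"ty":0,"tz":-0.28,"rx":0,"ry":0,"rz":-0.297,"gripper":0},
    {"tx":0,"ty":0,"tz":-0.34,"rx":0,"ry":0,"rz":-0.297,"gripper":0},
    {"tx":0,"ty":0,"tz":-0.367,"rx":0,"ry":0,"rz":-0.297,"gripper":0},
    {"tx":0,"ty":0,"tz":-0.37,"rx":0,"ry":0,"rz":-0.297,"gripper":0},
  ],
)

```text
time: 21.45
tcp_pos: [0.6248, 0.0973, 0.0097]
tool_rot: [3.142, -0.0, -0.217]
ft_force: [0.4, 1.2, -0.4]
finger_gap: 0.0148
finger_force: 14.9
```

Request:
drive_tool(
  series=[
    {"tx":0,"ty":0,"tz":0,"rx":0,"ry":0,"rz":0,"gripper":0},
    {"tx":0,"ty":0,"tz":0,"rx":0,"ry":0,"rz":0,"gripper":0},
    {"tx":0,"ty":0,"tz":0,"rx":0,"ry":0,"rz":0,"gripper":0.4},
    {"tx":0,"ty":0,"tz":0,"rx":0,"ry":0,"rz":0,"gripper":0.4},
    {"tx":0,"ty":0,"tz":0,"rx":0,"ry":0,"rz":0,"gripper":0.4},
    {"tx":0,"ty":0,"tz":0.2,"rx":0,"ry":0,"rz":0,"gripper":0.4},
    {"tx":0,"ty":0,"tz":0.5,"rx":0,"ry":0,"rz":0,"gripper":0.4},
    {"tx":0,"ty":0,"tz":0.5,"rx":0,"ry":0,"rz":0,"gripper":0.4},
  ],
)

```text
time: 22.45
tcp_pos: [0.6281, 0.0978, 0.1145]
tool_rot: [-3.139, -0.008, -0.217]
ft_force: [0.5, -0.8, -0.7]
finger_gap: 0.0369
finger_force: 0.0
```

Request:
drive_tool(
  series=[
    {"tx":-0.25,"ty":-0.25,"tz":0,"rx":0,"ry":0,"rz":0.108,"gripper":1},
    {"tx":-0.5,"ty":-0.5,"tz":0,"rx":0,"ry":0,"rz":0.108,"gripper":1},
    {"tx":-0.7,"ty":-0.7,"tz":0,"rx":0,"ry":0,"rz":0.108,"gripper":1},
    {"tx":-0.9,"ty":-0.9,"tz":0,"rx":0,"ry":0,"rz":0.108,"gripper":1},
    {"tx":-0.994,"ty":-1,"tz":0,"rx":0,"ry":0,"rz":0.108,"gripper":1},
    {"tx":-0.994,"ty":-1,"tz":0,"rx":0,"ry":0,"rz":0.108,"gripper":1},
  ],
  grip_force=15,
)

```text
time: 23.2
tcp_pos: [0.424, -0.1036, 0.109]
tool_rot: [-3.141, 0.002, -0.05]
ft_force: [0.0, -0.5, 0.6]
finger_gap: 0.0917
finger_force: 0.0
```

Request:
drive_tool(
  series=[
    {"tx":0,"ty":-0.2,"tz":0,"rx":0,"ry":0,"rz":0,"gripper":1},
    {"tx":0,"ty":-0.347,"tz":0,"rx":0,"ry":0,"rz":0,"gripper":1},
    {"tx":0,"ty":-0.347,"tz":0,"rx":0,"ry":0,"rz":0,"gripper":1},
    {"tx":0,"ty":-0.347,"tz":-0.2,"rx":0,"ry":0,"rz":0,"gripper":1},
    {"tx":0,"ty":-0.347,"tz":-0.2,"rx":0,"ry":0,"rz":0,"gripper":1},
  ],
)

```text
time: 23.82
tcp_pos: [0.4242, -0.1701, 0.0676]
tool_rot: [-3.139, 0.005, -0.047]
ft_force: [-0.7, -0.2, -0.1]
finger_gap: 0.0919
finger_force: 0.0
```

Run:
```python
from m import *
A=np.mean([camera("top").astype(float) for _ in range(4)],0).astype(np.uint8); np.save("top5.npy",A)
c=cv2.resize(A[178:250,165:345],(720,288),interpolation=cv2.INTER_CUBIC)
d=cv2.resize(A[246:306,240:350],(528,288),interpolation=cv2.INTER_CUBIC)
d=cv2.copyMakeBorder(d,0,0,0,192,cv2.BORDER_CONSTANT); save(np.vstack([c,d]),"g1.png")
```

```text
(no output)
```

View pics/g1.png

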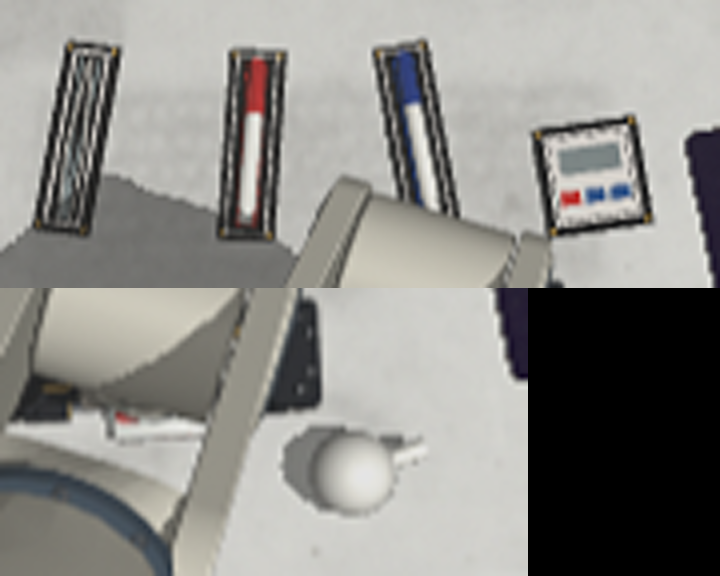

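Markers and forceps are on their pads, though blue may be a few mm off to the right; I'll measure that with the arm clear. Now the timer.

Request:
drive_tool(
  series=[
    {"tx":0,"ty":0,"tz":-0.15,"rx":0,"ry":0,"rz":0,"gripper":1},
    {"tx":0,"ty":0,"tz":-0.28,"rx":0,"ry":0,"rz":0,"gripper":1},
    {"tx":0,"ty":0,"tz":-0.33,"rx":0,"ry":0,"rz":0,"gripper":1},
    {"tx":0,"ty":0,"tz":-0.33,"rx":0,"ry":0,"rz":0,"gripper":0.75},
    {"tx":0,"ty":0,"tz":-0.33,"rx":0,"ry":0,"rz":0,"gripper":0.5},
    {"tx":0,"ty":0,"tz":-0.33,"rx":0,"ry":0,"rz":0,"gripper":0.5},
    {"tx":0,"ty":0,"tz":-0.33,"rx":0,"ry":0,"rz":0,"gripper":0.5},
    {"tx":0,"ty":0,"tz":-0.33,"rx":0,"ry":0,"rz":0,"gripper":0.5},
  ],
)

```text
time: 25.02
tcp_pos: [0.4265, -0.1723, 0.0043]
tool_rot: [3.141, -0.001, -0.048]
ft_force: [-0.9, -0.1, 7.6]
finger_gap: 0.0618
finger_force: 15.0
```

Request:
drive_tool(
  series=[
    {"tx":0,"ty":0,"tz":0,"rx":0,"ry":0,"rz":0,"gripper":0.5},
    {"tx":0,"ty":0,"tz":0.15,"rx":0,"ry":0,"rz":0,"gripper":0.5},
    {"tx":0,"ty":0,"tz":0.3,"rx":0,"ry":0,"rz":0,"gripper":0.5},
    {"tx":0,"ty":0,"tz":0.3,"rx":0,"ry":0,"rz":0,"gripper":0.5},
  ],
)

```text
time: 25.52
tcp_pos: [0.4274, -0.1728, 0.0655]
tool_rot: [3.14, -0.004, -0.048]
ft_force: [0.3, -1.0, -1.6]
finger_gap: 0.0617
finger_force: 15.0
```

Request:
drive_tool(
  series=[
    {"tx":0.2,"ty":-0.2,"tz":0,"rx":0,"ry":0,"rz":0.067,"gripper":0.5},
    {"tx":0.4,"ty":-0.4,"tz":0,"rx":0,"ry":0,"rz":0.067,"gripper":0.5},
    {"tx":0.6,"ty":-0.6,"tz":0,"rx":0,"ry":0,"rz":0.067,"gripper":0.5},
    {"tx":0.6565,"ty":-0.703,"tz":0,"rx":0,"ry":0,"rz":0.067,"gripper":0.5},
    {"tx":0.6565,"ty":-0.703,"tz":0,"rx":0,"ry":0,"rz":0.067,"gripper":0.5},
    {"tx":0.6565,"ty":-0.703,"tz":0,"rx":0,"ry":0,"rz":0.067,"gripper":0.5},
  ],
)

```text
time: 26.28
tcp_pos: [0.5558, -0.3117, 0.0624]
tool_rot: [-3.14, 0.002, 0.058]
ft_force: [-0.5, 1.0, 0.4]
finger_gap: 0.0618
finger_force: 15.0
```

Request:
drive_tool(
  series=[
    {"tx":0,"ty":0,"tz":-0.1,"rx":0,"ry":0,"rz":0,"gripper":0.5},
    {"tx":0,"ty":0,"tz":-0.2,"rx":0,"ry":0,"rz":0,"gripper":0.5},
    {"tx":0,"ty":0,"tz":-0.25,"rx":0,"ry":0,"rz":0,"gripper":0.5},
    {"tx":0,"ty":0,"tz":-0.267,"rx":0,"ry":0,"rz":0,"gripper":0.5},
    {"tx":0,"ty":0,"tz":-0.27,"rx":0,"ry":0,"rz":0,"gripper":0.5},
    {"tx":0,"ty":0,"tz":-0.27,"rx":0,"ry":0,"rz":0,"gripper":0.5},
    {"tx":0,"ty":0,"tz":-0.27,"rx":0,"ry":0,"rz":0,"gripper":0.5},
    {"tx":0,"ty":0,"tz":-0.27,"rx":0,"ry":0,"rz":0,"gripper":0.5},
  ],
)

```text
time: 27.28
tcp_pos: [0.5562, -0.3117, 0.0098]
tool_rot: [-3.14, 0.002, 0.058]
ft_force: [-4.4, 3.8, 9.6]
finger_gap: 0.062
finger_force: 15.0
```

Request:
drive_tool(
  series=[
    {"tx":0,"ty":0,"tz":0,"rx":0,"ry":0,"rz":0,"gripper":0.85},
    {"tx":0,"ty":0,"tz":0,"rx":0,"ry":0,"rz":0,"gripper":0.85},
    {"tx":0,"ty":0,"tz":0,"rx":0,"ry":0,"rz":0,"gripper":0.85},
    {"tx":0,"ty":0,"tz":0.2,"rx":0,"ry":0,"rz":0,"gripper":0.85},
    {"tx":0,"ty":0,"tz":0.5,"rx":0,"ry":0,"rz":0,"gripper":0.85},
    {"tx":0,"ty":0,"tz":0.6,"rx":0,"ry":0,"rz":0,"gripper":0.85},
    {"tx":0,"ty":0,"tz":0.6,"rx":0,"ry":0,"rz":0,"gripper":0.85},
  ],
)

```text
time: 28.15
tcp_pos: [0.558, -0.3132, 0.1308]
tool_rot: [3.14, -0.002, 0.058]
ft_force: [-0.4, 0.9, 0.2]
finger_gap: 0.0781
finger_force: 0.0
```

Run:
```python
from h import *
im=np.load("top1.npy"); b=(297,262,335,302); S=6
c=cv2.resize(im[b[1]:b[3],b[0]:b[2]],None,fx=S,fy=S,interpolation=cv2.INTER_CUBIC)
g=cv2.GaussianBlur(cv2.cvtColor(c,cv2.COLOR_RGB2GRAY),(0,0),2)
h=cv2.HoughCircles(g,cv2.HOUGH_GRADIENT,1,100,param1=60,param2=12,minRadius=40,maxRadius=65)
h=h[0,0]; p=(h[:2]+.5)/S-.5+b[:2]; print("circle px",p,h[2]/S, onplane("top",p,.028))
# hand reading: ball edges in tb: x 458..645, y 82..282 (tile x offset 363)
p2=np.array([(552-363)/11-.5+297,182/11-.5+268]); print(p2,onplane("top",p2,.028))
st=np.array([(710-363)/11-.5+297,128/11-.5+268]); a=onplane("top",p,.028)[0]; e=onplane("top",st,.028)[0]; print(e,np.hypot(*(e-a)[:2]),np.degrees(np.arctan2(e[1]-a[1],e[0]-a[0])))
```

```text
circle px [308. 284.] 9.966666 [[ 0.36010946 -0.27700877  0.028     ]]
[313.68181818 284.04545455] [[ 0.35851237 -0.29436483  0.028     ]]
[ 0.36965488 -0.33987908  0.028     ] 0.06359080215147637 -81.36687016915721
```

Run:
```python
from h import *
S=8
def fit(name,im,p0,r0):
    # radial edges round p0 in directions of bench (not shadow), circle fit by least squares
    from scipy.optimize import least_squares
    g=cv2.GaussianBlur(im.astype(np.float32).mean(2),(0,0),.6); pts=[]
    for a in np.radians(np.arange(-75,260,5)):
        rr=np.arange(r0-3,r0+3,.1); x=p0[0]+rr*np.cos(a); y=p0[1]+rr*np.sin(a)
        v=cv2.remap(g,x.astype(np.float32)[None],y.astype(np.float32)[None],cv2.INTER_CUBIC)[0]
        k=np.argmax(abs(np.gradient(v))); pts.append((x[k],y[k]))
    P=np.array(pts); s=least_squares(lambda q:np.hypot(P[:,0]-q[0],P[:,1]-q[1])-q[2],[*p0,r0],loss="soft_l1",f_scale=.3)
    return s.x
for f in("top1","top5"):
    q=fit("top",np.load(f+".npy"),(313.2,284.),9.); print(f,q,onplane("top",q[:2],.028))
im=np.load("scene0.npy"); p=proj("scene",[[.3585,-.292,.028]])[0]; print(p)
q=fit("scene",im,p,9.); print(q,onplane("scene",q[:2],.028))
c=cv2.resize(im[185:235,325:395],None,fx=6,fy=6,interpolation=0); A=camera("top"); np.save("top6.npy",A)
d=cv2.resize(A[178:253,165:345],(720,300),interpolation=cv2.INTER_CUBIC)
c=cv2.copyMakeBorder(c[:300],0,0,0,300,cv2.BORDER_CONSTANT)
save(np.vstack([c,d]),"g2.png")
```

```text
top1 [312.20257203 284.26973495   8.7171893 ] [[ 0.35821609 -0.289774    0.028     ]]
top5 [312.55771278 284.88496679   8.30168532] [[ 0.35627094 -0.29066972  0.028     ]]
[353.42420628 209.05078822]
[353.94353466 207.46407237   8.18086551] [[ 0.36109649 -0.30641184  0.028     ]]
```

View pics/g2.png

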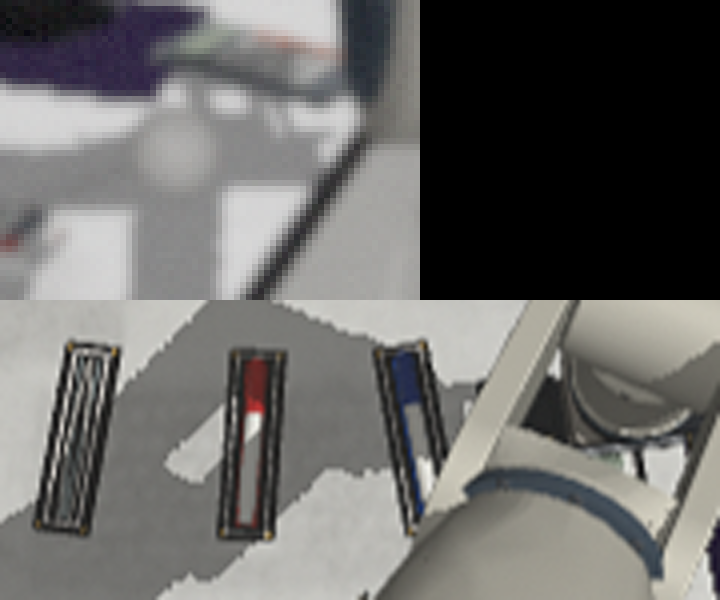

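The ball is seen at scene px (354.0,209.5), against (353.4,209.1) projected from the top-view estimate, so the bulb position (0.358, −0.2915) holds. Now for the bulb.

Request:
drive_tool(
  series=[
    {"tx":-0.1,"ty":0,"tz":0,"rx":0,"ry":0,"rz":0.11,"gripper":1},
    {"tx":-0.25,"ty":0.1055,"tz":0,"rx":0,"ry":0,"rz":0.22,"gripper":1},
    {"tx":-0.4,"ty":0.1055,"tz":0,"rx":0,"ry":0,"rz":0.33,"gripper":1},
    {"tx":-0.6,"ty":0.1055,"tz":0,"rx":0,"ry":0,"rz":0.44,"gripper":1},
    {"tx":-0.8,"ty":0.1055,"tz":0,"rx":0,"ry":0,"rz":0.55,"gripper":1},
    {"tx":-0.995,"ty":0.1055,"tz":0,"rx":0,"ry":0,"rz":0.66,"gripper":1},
    {"tx":-0.995,"ty":0.1055,"tz":0,"rx":0,"ry":0,"rz":0.77,"gripper":1},
    {"tx":-0.995,"ty":0.1055,"tz":0,"rx":0,"ry":0,"rz":0.88,"gripper":1},
  ],
)

```text
time: 29.2
tcp_pos: [0.3565, -0.2907, 0.1277]
tool_rot: [-3.139, -0.002, 1.445]
ft_force: [-0.1, -0.7, -0.4]
finger_gap: 0.092
finger_force: 0.0
```

Request:
drive_tool(
  series=[
    {"tx":0,"ty":0,"tz":0,"rx":0,"ry":0,"rz":0.11,"gripper":1},
    {"tx":0,"ty":0,"tz":0,"rx":0,"ry":0,"rz":0.23,"gripper":1},
    {"tx":0,"ty":0,"tz":0,"rx":0,"ry":0,"rz":0.23,"gripper":1},
    {"tx":0,"ty":0,"tz":-0.2,"rx":0,"ry":0,"rz":0.23,"gripper":1},
    {"tx":0,"ty":0,"tz":-0.4,"rx":0,"ry":0,"rz":0.23,"gripper":1},
    {"tx":0,"ty":0,"tz":-0.55,"rx":0,"ry":0,"rz":0.23,"gripper":1},
    {"tx":0,"ty":0,"tz":-0.605,"rx":0,"ry":0,"rz":0.23,"gripper":1},
    {"tx":0,"ty":0,"tz":-0.605,"rx":0,"ry":0,"rz":0.23,"gripper":1},
  ],
)

```text
time: 30.2
tcp_pos: [0.3576, -0.2911, 0.0079]
tool_rot: [-3.14, -0.002, 1.799]
ft_force: [0.0, -0.3, 0.8]
finger_gap: 0.0919
finger_force: 0.0
```

Request:
drive_tool(
  series=[
    {"tx":0,"ty":0,"tz":0,"rx":0,"ry":0,"rz":0,"gripper":0.75},
    {"tx":0,"ty":0,"tz":0,"rx":0,"ry":0,"rz":0,"gripper":0.65},
    {"tx":0,"ty":0,"tz":0,"rx":0,"ry":0,"rz":0,"gripper":0.4},
    {"tx":0,"ty":0,"tz":0,"rx":0,"ry":0,"rz":0,"gripper":0.4},
    {"tx":0,"ty":0,"tz":0,"rx":0,"ry":0,"rz":0,"gripper":0.4},
    {"tx":0,"ty":0,"tz":0,"rx":0,"ry":0,"rz":0,"gripper":0.4},
  ],
)

```text
time: 30.95
tcp_pos: [0.3585, -0.2918, 0.0089]
tool_rot: [3.141, 0.0, 1.801]
ft_force: [-0.3, 0.5, 7.0]
finger_gap: 0.0528
finger_force: 15.0
```

Request:
drive_tool(
  series=[
    {"tx":0,"ty":0,"tz":0.15,"rx":0,"ry":0,"rz":0,"gripper":0.4},
    {"tx":0,"ty":0,"tz":0.3,"rx":0,"ry":0,"rz":0,"gripper":0.4},
    {"tx":0,"ty":0,"tz":0.4,"rx":0,"ry":0,"rz":0,"gripper":0.4},
    {"tx":0,"ty":0,"tz":0.4,"rx":0,"ry":0,"rz":0,"gripper":0.4},
  ],
)

```text
time: 31.45
tcp_pos: [0.3589, -0.2922, 0.0896]
tool_rot: [3.14, 0.002, 1.801]
ft_force: [0.2, -0.1, -1.6]
finger_gap: 0.0531
finger_force: 15.0
```

Request:
drive_tool(
  series=[
    {"tx":0.05,"ty":0.25,"tz":0.2,"rx":0,"ry":0,"rz":0,"gripper":0.4},
    {"tx":0.1,"ty":0.5,"tz":0.2,"rx":0,"ry":0,"rz":0,"gripper":0.4},
    {"tx":0.2,"ty":0.75,"tz":0.2,"rx":0,"ry":0,"rz":0,"gripper":0.4},
    {"tx":0.3,"ty":1,"tz":0.2,"rx":0,"ry":0,"rz":0,"gripper":0.4},
    {"tx":0.3,"ty":1,"tz":0.2,"rx":0,"ry":0,"rz":0,"gripper":0.4},
  ],
)

```text
time: 32.08
tcp_pos: [0.4185, -0.0887, 0.1275]
tool_rot: [-3.141, -0.001, 1.806]
ft_force: [-0.7, -0.1, -0.3]
finger_gap: 0.0527
finger_force: 15.0
```

Request:
drive_tool(
  series=[
    {"tx":0.1,"ty":0.25,"tz":0,"rx":0,"ry":0,"rz":0,"gripper":0.4},
    {"tx":0.2,"ty":0.5,"tz":0,"rx":0,"ry":0,"rz":0,"gripper":0.4},
    {"tx":0.3,"ty":0.75,"tz":0,"rx":0,"ry":0,"rz":0,"gripper":0.4},
    {"tx":0.4,"ty":1,"tz":0,"rx":0,"ry":0,"rz":0,"gripper":0.4},
    {"tx":0.4,"ty":1,"tz":0,"rx":0,"ry":0,"rz":0,"gripper":0.4},
  ],
)

```text
time: 32.7
tcp_pos: [0.4992, 0.1101, 0.1275]
tool_rot: [-3.141, -0.0, 1.804]
ft_force: [-0.2, 0.1, -0.9]
finger_gap: 0.053
finger_force: 15.0
```

Request:
drive_tool(
  series=[
    {"tx":0.15,"ty":0.2,"tz":0,"rx":0,"ry":0,"rz":0,"gripper":0.4},
    {"tx":0.3,"ty":0.4,"tz":0,"rx":0,"ry":0,"rz":0,"gripper":0.4},
    {"tx":0.48,"ty":0.585,"tz":0,"rx":0,"ry":0,"rz":0,"gripper":0.4},
    {"tx":0.48,"ty":0.585,"tz":0,"rx":0,"ry":0,"rz":0,"gripper":0.4},
    {"tx":0.48,"ty":0.585,"tz":-0.2,"rx":0,"ry":0,"rz":0,"gripper":0.4},
    {"tx":0.48,"ty":0.585,"tz":-0.4,"rx":0,"ry":0,"rz":0,"gripper":0.4},
    {"tx":0.48,"ty":0.585,"tz":-0.4,"rx":0,"ry":0,"rz":0,"gripper":0.4},
  ],
)

```text
time: 33.58
tcp_pos: [0.5907, 0.2222, 0.0451]
tool_rot: [-3.134, 0.001, 1.8]
ft_force: [-0.5, 0.6, -0.9]
finger_gap: 0.0527
finger_force: 15.0
```

Run:
```python
from h import *
im=camera("scene"); np.save("scene7.npy",im); np.save("top7.npy",camera("top"))
print(env.read_state()["tcp_pos"])
s=cv2.resize(im[230:310,190:300],(770,560),interpolation=cv2.INTER_CUBIC); save(s,"g3.png")
```

```text
[0.59393448 0.22397093 0.04889649]
```

Request:
drive_tool(
  series=[
    {"tx":0,"ty":0,"tz":0,"rx":0,"ry":0,"rz":0,"gripper":0.4},
    {"tx":0,"ty":0,"tz":-0.08,"rx":0,"ry":0,"rz":0,"gripper":0.4},
    {"tx":0,"ty":0,"tz":-0.14,"rx":0,"ry":0,"rz":0,"gripper":0.4},
    {"tx":0,"ty":0,"tz":-0.165,"rx":0,"ry":0,"rz":0,"gripper":0.4},
    {"tx":0,"ty":0,"tz":-0.17,"rx":0,"ry":0,"rz":0,"gripper":0.4},
    {"tx":0,"ty":0,"tz":-0.17,"rx":0,"ry":0,"rz":0,"gripper":0.4},
    {"tx":0,"ty":0,"tz":-0.17,"rx":0,"ry":0,"rz":0,"gripper":0.4},
  ],
)

```text
time: 34.55
tcp_pos: [0.5933, 0.2252, 0.0145]
tool_rot: [-3.14, 0.0, 1.801]
ft_force: [-4.3, -1.9, 4.7]
finger_gap: 0.0527
finger_force: 15.0
```

Request:
drive_tool(
  series=[
    {"tx":0,"ty":0,"tz":0,"rx":0,"ry":0,"rz":0,"gripper":0.7},
    {"tx":0,"ty":0,"tz":0,"rx":0,"ry":0,"rz":0,"gripper":0.9},
    {"tx":0,"ty":0,"tz":0,"rx":0,"ry":0,"rz":0,"gripper":0.9},
    {"tx":0,"ty":0,"tz":0,"rx":0,"ry":0,"rz":0,"gripper":0.9},
    {"tx":0,"ty":0,"tz":0.2,"rx":0,"ry":0,"rz":0,"gripper":0.9},
    {"tx":0,"ty":0,"tz":0.5,"rx":0,"ry":0,"rz":0,"gripper":0.9},
    {"tx":0,"ty":0,"tz":0.75,"rx":0,"ry":0,"rz":0,"gripper":0.9},
    {"tx":0,"ty":0,"tz":0.75,"rx":0,"ry":0,"rz":0,"gripper":0.9},
  ],
)

```text
time: 35.55
tcp_pos: [0.5969, 0.2264, 0.1693]
tool_rot: [3.134, -0.001, 1.801]
ft_force: [-0.4, 0.1, -0.1]
finger_gap: 0.0829
finger_force: 0.0
```

Request:
drive_tool(
  series=[
    {"tx":-0.25,"ty":-0.2,"tz":0,"rx":0,"ry":0,"rz":0,"gripper":0.5},
    {"tx":-0.5,"ty":-0.4,"tz":0,"rx":0,"ry":0,"rz":0,"gripper":0.5},
    {"tx":-0.75,"ty":-0.6,"tz":0,"rx":0,"ry":0,"rz":-0.1,"gripper":0.5},
    {"tx":-1,"ty":-0.9,"tz":0,"rx":0,"ry":0,"rz":-0.2,"gripper":0.5},
    {"tx":-1,"ty":-1,"tz":0,"rx":0,"ry":0,"rz":-0.3,"gripper":0.5},
    {"tx":-1,"ty":-1,"tz":0,"rx":0,"ry":0,"rz":-0.3,"gripper":0.5},
  ],
)

```text
time: 36.3
tcp_pos: [0.3924, 0.0239, 0.1638]
tool_rot: [-3.14, 0.001, 1.326]
ft_force: [0.2, -0.1, -0.6]
finger_gap: 0.0461
finger_force: 0.0
```

Request:
drive_tool(
  series=[
    {"tx":-0.1,"ty":-0.3,"tz":0,"rx":0,"ry":0,"rz":0,"gripper":0.5},
    {"tx":-0.2,"ty":-0.6,"tz":0,"rx":0,"ry":0,"rz":-0.1,"gripper":0.5},
    {"tx":-0.2,"ty":-0.9,"tz":0,"rx":0,"ry":0,"rz":-0.2,"gripper":0.5},
    {"tx":-0.2,"ty":-1,"tz":0,"rx":0,"ry":0,"rz":-0.3,"gripper":0.5},
    {"tx":-0.2,"ty":-1,"tz":0,"rx":0,"ry":0,"rz":-0.3,"gripper":0.5},
  ],
)

```text
time: 36.92
tcp_pos: [0.3546, -0.1753, 0.164]
tool_rot: [-3.141, -0.0, 0.858]
ft_force: [-0.4, -0.7, 0.3]
finger_gap: 0.0461
finger_force: 0.0
```

Request:
drive_tool(
  series=[
    {"tx":-0.1,"ty":-0.3,"tz":0,"rx":0,"ry":0,"rz":0,"gripper":0.5},
    {"tx":-0.2,"ty":-0.6,"tz":0,"rx":0,"ry":0,"rz":-0.1,"gripper":0.5},
    {"tx":-0.2,"ty":-0.9,"tz":0,"rx":0,"ry":0,"rz":-0.2,"gripper":0.5},
    {"tx":-0.2,"ty":-1,"tz":0,"rx":0,"ry":0,"rz":-0.3,"gripper":0.5},
    {"tx":-0.2,"ty":-1,"tz":0,"rx":0,"ry":0,"rz":-0.3,"gripper":0.5},
  ],
)

```text
time: 37.55
tcp_pos: [0.315, -0.3744, 0.1639]
tool_rot: [-3.141, -0.0, 0.391]
ft_force: [0.0, 0.5, -0.4]
finger_gap: 0.0457
finger_force: 0.0
```

Run:
```python
from h import *
A=np.mean([camera("top").astype(float) for _ in range(4)],0).astype(np.uint8); np.save("top8.npy",A)
a=cv2.resize(A[178:250,125:235],(800,524),interpolation=cv2.INTER_CUBIC); b=cv2.resize(A[178:250,225:345],(800,480),interpolation=cv2.INTER_CUBIC)
save(cv2.resize(A[178:250,125:345],(800,262),interpolation=cv2.INTER_CUBIC),"h0.png")
save(np.vstack([cv2.resize(A[178:250,125:230],(437,300),interpolation=0),cv2.resize(A[178:250,240:345],(437,300),interpolation=0)]),"h1.png")
```

```text
(no output)
```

View pics/h1.png

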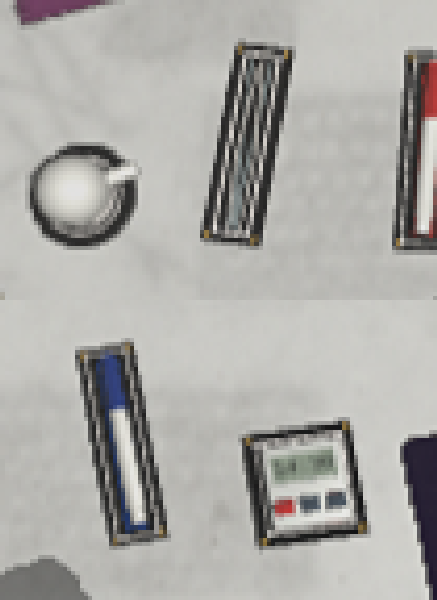

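Picture h1, all unshadowed: the bulb stands on its disc, forceps and markers are along their bars, and the timer is on its rectangle with the same key order. Now a numeric check.

Run:
```python
from m import *
from scipy.optimize import least_squares
A=np.load("top8.npy"); PAD=dict(red=((606.9,-42.2),-7.4),blue=((600.9,-174.9),5.5),timer=((557,-312.6),3.3))
def loc(w,n):
    c,a=PAD[n]; a=np.radians(a); u=np.array([np.cos(a),np.sin(a)]); v=np.array([-u[1],u[0]]); d=w-c; return np.c_[d@u,d@v]
def comp(mask,b,z,seed=None):
    n,l,st,ce=cv2.connectedComponentsWithStats(mask.astype(np.uint8)); ok=[j for j in range(1,n) if st[j,0]>0 and st[j,1]>0 and st[j,0]+st[j,2]<mask.shape[1] and st[j,1]+st[j,3]<mask.shape[0]]
    j=max(ok,key=lambda j:st[j,4]); y,x=np.where(l==j); return onplane("top",np.c_[(x+.5)/S-.5+b[0],(y+.5)/S-.5+b[1]],z)[:,:2]*1000
for n,b in(("red",(212,184,244,246)),("blue",(254,182,290,244))):
    c=up(A,b).astype(int); m=c.min(2)
    for th in(150,):
        w=loc(comp(m>th,b,.016),n); C=np.cov((w-w.mean(0)).T); e=np.linalg.eigh(C)[1][:,1]
        s=c.max(2)-c.min(2); print(n,"barrel along",w[:,0].min().round(1),w[:,0].max().round(1),"lat",w[:,1].mean().round(1),"width",np.ptp(w[:,1]).round(1),"ang",np.degrees(np.arctan(e[1]/e[0])).round(1))
b=(294,200,336,246); c=up(A,b).astype(int)
w=comp(c.min(2)>150,b,.022); r=cv2.minAreaRect(w.astype(np.float32)); show("timer bright",r); print(loc(np.array([r[0]]),"timer"))
sat=(c.max(2)-c.min(2))
w=comp((c[...,0]-c[...,1]>60),b,.025); print("redkey",loc(w,"timer").mean(0))
i0=np.load("top0.npy"); c0=up(i0,b).astype(int); w=comp((c0[...,0]-c0[...,1]>60),b,.006); print("redkey mark",loc(w,"timer").mean(0))
g=up(A,b).mean(2); mk=(up(A,b).mean(2)<130)
w=comp(c.mean(2)<120,b,.006); show("mat now",cv2.minAreaRect(w.astype(np.float32)))
# bulb ball
b=(126,206,168,244); g=cv2.GaussianBlur(A.astype(np.float32).mean(2),(0,0),.6); p0=np.array([142.,223.9]); P=[]
for a in np.radians(np.r_[0:300:5]):
    rr=np.arange(5,12,.1); x=p0[0]+rr*np.cos(a); y=p0[1]+rr*np.sin(a)
    v=cv2.remap(g,x.astype(np.float32)[None],y.astype(np.float32)[None],1)[0]; k=np.argmax(abs(np.gradient(v))*(rr<11)); P.append((x[k],y[k]))
P=np.array(P); q=least_squares(lambda q:np.hypot(P[:,0]-q[0],P[:,1]-q[1])-q[2],[*p0,9],loss="soft_l1",f_scale=.3).x
print("ball",q,onplane("top",q[:2],.034),"pred px",proj("top",[[.594,.2255,.034]]))
# forceps on pad: R-B
b=(168,182,204,246); Q=(np.log(A[...,0]+1.)-np.log(A[...,2]+1.))-(np.log(i0[...,0]+1.)-np.log(i0[...,2]+1.))
D=np.abs(A.astype(int)-i0).sum(2)[b[1]:b[3],b[0]:b[2]]>45
y,x=np.where(D); w=onplane("top",np.c_[x+b[0],y+b[1]],.014)[:,:2]*1000; PAD["f"]=((624.5,97.4),-12.4); l=loc(w,"f"); l=l[np.abs(l[:,1])<14]; print("forceps diff",len(l),np.percentile(l,[1,50,99],axis=0).round(1))
```

```text
red barrel along -66.5 23.1 lat -1.6 width 12.7 ang -0.6
blue barrel along -65.9 24.6 lat -2.3 width 12.1 ang 0.3
timer bright [ 555.3 -314.6] [71.5 63.2] 3.7
[[-1.83627361 -1.92722261]]
redkey [-19.53735773  19.44206356]
redkey mark [-15.76359145  19.5321963 ]
mat now [ 556.4 -312.4] [91.3 87.3] 3.4
ball [141.59514278 223.81579751  10.32618971] [[0.59035614 0.22541839 0.034     ]] pred px [[141.54114828 222.68004849]]
forceps diff 112 [[-70.3 -10.8]
 [ -4.4  -1.2]
 [ 61.    8.8]]
```

Markers are within about 2 mm and the timer is square. The ball fit is contaminated by the disc edge, but a hand reading is within 1 px. The forceps' along-offset reads about −4 mm, so I'll profile that once more.

Run:
```python
from m import *
A=np.mean([camera("top").astype(float) for _ in range(12)],0); i0=np.load("top0.npy").astype(float)
b=(168,182,204,246); yy,xx=np.mgrid[b[1]:b[3],b[0]:b[2]]
w=onplane("top",np.c_[xx.ravel(),yy.ravel()],.011)[:,:2]*1000
c,a=np.array((624.5,97.4)),np.radians(-12.4); u=np.array([np.cos(a),np.sin(a)]); l=np.c_[(w-c)@u,(w-c)@[-u[1],u[0]]]
d=np.abs(A-i0).sum(2)[b[1]:b[3],b[0]:b[2]].ravel(); wr=(A[...,0]-A[...,2])[b[1]:b[3],b[0]:b[2]].ravel()
for s in range(-84,84,4):
    k=(l[:,0]>=s)&(l[:,0]<s+4)&(abs(l[:,1])<13); k2=(l[:,0]>=s)&(l[:,0]<s+4)&(abs(l[:,1])<20)
    print(s,int(d[k].mean()),int(d[k].max()),round(wr[k].max(),1), "lat",round((l[k,1]*d[k]**2).sum()/(d[k]**2).sum(),1))
```

```text
-84 8 12 5.2 lat -1.5
-80 4 8 3.4 lat -5.3
-76 8 13 8.0 lat -1.7
-72 37 145 11.2 lat -0.2
-68 48 310 10.1 lat -6.2
-64 46 178 5.8 lat -6.4
-60 37 250 7.4 lat -7.9
-56 51 281 8.8 lat -6.2
-52 54 233 10.8 lat -3.7
-48 65 267 10.3 lat -0.7
-44 93 336 9.8 lat -4.4
-40 85 354 10.1 lat -3.4
-36 97 308 11.2 lat -0.2
-32 70 233 10.8 lat -2.5
-28 88 286 8.4 lat -5.8
-24 67 315 9.1 lat -4.5
-20 96 278 9.8 lat 0.3
-16 81 383 11.5 lat 2.8
-12 72 356 11.1 lat 3.3
-8 98 280 8.9 lat -5.5
-4 60 288 9.5 lat -6.3
0 114 279 10.9 lat -0.2
4 57 199 10.8 lat -2.5
8 35 136 8.0 lat -5.5
12 18 47 7.4 lat -0.1
16 32 134 9.1 lat -2.2
20 69 185 10.6 lat 0.1
24 54 165 10.7 lat -0.5
28 61 145 7.7 lat 0.1
32 51 212 7.0 lat -0.1
36 75 311 10.5 lat -0.6
40 109 331 10.6 lat 0.3
44 90 292 9.2 lat -1.1
48 82 270 8.8 lat -1.4
52 63 275 9.0 lat -0.3
56 67 310 10.8 lat -0.5
60 44 304 10.5 lat -0.7
64 24 139 8.6 lat -0.1
68 7 12 9.3 lat -2.2
72 4 8 5.9 lat -4.3
76 7 10 5.8 lat 1.6
80 8 12 6.2 lat 2.4
```

The forceps' tip end overshoots its outline by about 3 mm. That also agrees with the first length reading, 127 mm instead of 133 mm, with the thin tips missed. There is ample time, so I'll regrip and shift it +3 mm.

Request:
drive_tool(
  series=[
    {"tx":0.15,"ty":0.25,"tz":0,"rx":0,"ry":0,"rz":-0.1,"gripper":0.4},
    {"tx":0.3,"ty":0.5,"tz":0,"rx":0,"ry":0,"rz":-0.2,"gripper":0.4},
    {"tx":0.45,"ty":0.75,"tz":0,"rx":0,"ry":0,"rz":-0.3,"gripper":0.4},
    {"tx":0.6,"ty":1,"tz":0,"rx":0,"ry":0,"rz":-0.384,"gripper":0.4},
    {"tx":0.6,"ty":1,"tz":0,"rx":0,"ry":0,"rz":-0.384,"gripper":0.4},
  ],
  grip_force=12,
)

```text
time: 38.98
tcp_pos: [0.4359, -0.1716, 0.1647]
tool_rot: [-3.141, -0.001, -0.213]
ft_force: [1.2, -0.9, -0.2]
finger_gap: 0.0367
finger_force: 0.0
```

Request:
drive_tool(
  series=[
    {"tx":0.2,"ty":0.25,"tz":0,"rx":0,"ry":0,"rz":0,"gripper":0.4},
    {"tx":0.4,"ty":0.5,"tz":0,"rx":0,"ry":0,"rz":0,"gripper":0.4},
    {"tx":0.6,"ty":0.75,"tz":0,"rx":0,"ry":0,"rz":0,"gripper":0.4},
    {"tx":0.8,"ty":1,"tz":0,"rx":0,"ry":0,"rz":0,"gripper":0.4},
    {"tx":0.9525,"ty":1,"tz":0,"rx":0,"ry":0,"rz":0,"gripper":0.4},
    {"tx":0.9525,"ty":1,"tz":0,"rx":0,"ry":0,"rz":0,"gripper":0.4},
  ],
)

```text
time: 39.72
tcp_pos: [0.6264, 0.0251, 0.1642]
tool_rot: [3.141, -0.001, -0.214]
ft_force: [-0.1, -0.6, -0.1]
finger_gap: 0.0366
finger_force: 0.0
```

Request:
drive_tool(
  series=[
    {"tx":0,"ty":0.2,"tz":0,"rx":0,"ry":0,"rz":0,"gripper":0.4},
    {"tx":0,"ty":0.3595,"tz":0,"rx":0,"ry":0,"rz":0,"gripper":0.4},
    {"tx":0,"ty":0.3595,"tz":-0.25,"rx":0,"ry":0,"rz":0,"gripper":0.4},
    {"tx":0,"ty":0.3595,"tz":-0.5,"rx":0,"ry":0,"rz":0,"gripper":0.4},
    {"tx":0,"ty":0.3595,"tz":-0.5,"rx":0,"ry":0,"rz":0,"gripper":0.4},
    {"tx":0,"ty":0.3595,"tz":-0.5,"rx":0,"ry":0,"rz":0,"gripper":0.4},
  ],
)

```text
time: 40.48
tcp_pos: [0.6253, 0.0965, 0.0661]
tool_rot: [-3.141, -0.001, -0.216]
ft_force: [-0.3, 0.2, 1.4]
finger_gap: 0.0363
finger_force: 0.0
```

Request:
drive_tool(
  series=[
    {"tx":0,"ty":0,"tz":-0.15,"rx":0,"ry":0,"rz":0,"gripper":0.4},
    {"tx":0,"ty":0,"tz":-0.25,"rx":0,"ry":0,"rz":0,"gripper":0.4},
    {"tx":0,"ty":0,"tz":-0.275,"rx":0,"ry":0,"rz":0,"gripper":0.4},
    {"tx":0,"ty":0,"tz":-0.275,"rx":0,"ry":0,"rz":0,"gripper":0.4},
    {"tx":0,"ty":0,"tz":-0.275,"rx":0,"ry":0,"rz":0,"gripper":0},
    {"tx":0,"ty":0,"tz":-0.275,"rx":0,"ry":0,"rz":0,"gripper":0},
    {"tx":0,"ty":0,"tz":-0.275,"rx":0,"ry":0,"rz":0,"gripper":0},
    {"tx":0,"ty":0,"tz":-0.275,"rx":0,"ry":0,"rz":0,"gripper":0},
  ],
)

```text
time: 41.48
tcp_pos: [0.6251, 0.0974, 0.0101]
tool_rot: [-3.141, -0.001, -0.216]
ft_force: [-0.2, -0.2, 5.8]
finger_gap: 0.0147
finger_force: 11.9
```

Gripped. I'll lift, shift and lower, then release, rise and go back.

Request:
drive_tool(
  series=[
    {"tx":0,"ty":0,"tz":0.05,"rx":0,"ry":0,"rz":0,"gripper":0},
    {"tx":0.0147,"ty":-0.003,"tz":0.05,"rx":0,"ry":0,"rz":0,"gripper":0},
    {"tx":0.0147,"ty":-0.003,"tz":0.05,"rx":0,"ry":0,"rz":0,"gripper":0},
    {"tx":0.0147,"ty":-0.003,"tz":0.02,"rx":0,"ry":0,"rz":0,"gripper":0},
    {"tx":0.0147,"ty":-0.003,"tz":0,"rx":0,"ry":0,"rz":0,"gripper":0},
    {"tx":0.0147,"ty":-0.003,"tz":0,"rx":0,"ry":0,"rz":0,"gripper":0},
    {"tx":0.0147,"ty":-0.003,"tz":0,"rx":0,"ry":0,"rz":0,"gripper":0},
  ],
)

```text
time: 42.35
tcp_pos: [0.6274, 0.0966, 0.0092]
tool_rot: [3.141, 0.0, -0.216]
ft_force: [-0.0, -0.1, 0.4]
finger_gap: 0.0149
finger_force: 12.0
```

Request:
drive_tool(
  series=[
    {"tx":0,"ty":0,"tz":0,"rx":0,"ry":0,"rz":0,"gripper":0.4},
    {"tx":0,"ty":0,"tz":0,"rx":0,"ry":0,"rz":0,"gripper":0.4},
    {"tx":0,"ty":0,"tz":0,"rx":0,"ry":0,"rz":0,"gripper":0.4},
    {"tx":0,"ty":0,"tz":0.2,"rx":0,"ry":0,"rz":0,"gripper":0.4},
    {"tx":0,"ty":0,"tz":0.5,"rx":0,"ry":0,"rz":0,"gripper":0.4},
    {"tx":0,"ty":0,"tz":0.8,"rx":0,"ry":0,"rz":0,"gripper":0.4},
    {"tx":0,"ty":0,"tz":0.8,"rx":0,"ry":0,"rz":0,"gripper":0.4},
  ],
)

```text
time: 43.22
tcp_pos: [0.6309, 0.0972, 0.1751]
tool_rot: [-3.138, -0.009, -0.216]
ft_force: [0.2, -0.1, -1.3]
finger_gap: 0.037
finger_force: 0.0
```

Request:
drive_tool(
  series=[
    {"tx":-0.25,"ty":-0.25,"tz":0,"rx":0,"ry":0,"rz":0.1,"gripper":0.4},
    {"tx":-0.5,"ty":-0.5,"tz":0,"rx":0,"ry":0,"rz":0.2,"gripper":0.4},
    {"tx":-0.75,"ty":-0.75,"tz":0,"rx":0,"ry":0,"rz":0.3,"gripper":0.4},
    {"tx":-1,"ty":-1,"tz":0,"rx":0,"ry":0,"rz":0.3,"gripper":0.4},
    {"tx":-1,"ty":-1,"tz":0,"rx":0,"ry":0,"rz":0.3,"gripper":0.4},
  ],
)

```text
time: 43.85
tcp_pos: [0.4245, -0.1044, 0.1685]
tool_rot: [-3.141, 0.002, 0.255]
ft_force: [0.0, -1.4, -0.6]
finger_gap: 0.0368
finger_force: 0.0
```

Request:
drive_tool(
  series=[
    {"tx":-0.1,"ty":-0.25,"tz":0,"rx":0,"ry":0,"rz":0,"gripper":0.4},
    {"tx":-0.2,"ty":-0.5,"tz":0,"rx":0,"ry":0,"rz":0,"gripper":0.4},
    {"tx":-0.3,"ty":-0.75,"tz":0,"rx":0,"ry":0,"rz":0,"gripper":0.4},
    {"tx":-0.4,"ty":-1,"tz":0,"rx":0,"ry":0,"rz":0,"gripper":0.4},
    {"tx":-0.4,"ty":-1,"tz":0,"rx":0,"ry":0,"rz":0,"gripper":0.4},
    {"tx":-0.4,"ty":-1,"tz":0,"rx":0,"ry":0,"rz":0,"gripper":0.4},
  ],
)

```text
time: 44.6
tcp_pos: [0.3471, -0.3026, 0.1687]
tool_rot: [-3.14, 0.001, 0.255]
ft_force: [0.2, -0.2, -0.7]
finger_gap: 0.0365
finger_force: 0.0
```

Run:
```python
from h import *
A=camera("top"); save(np.vstack([cv2.resize(A[178:250,125:245],(700,420),interpolation=cv2.INTER_CUBIC)]),"k.png")
```

```text
(no output)
```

View pics/k.png

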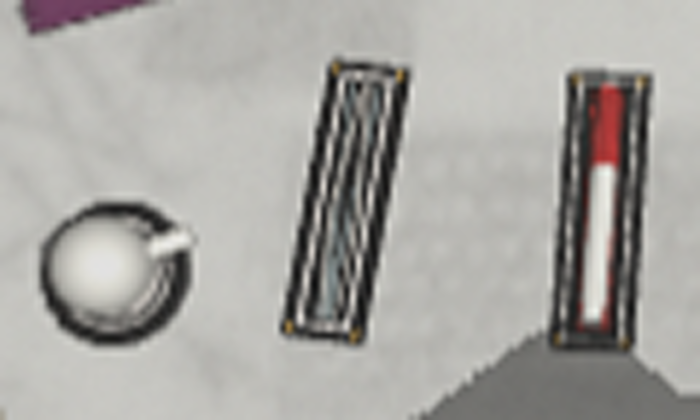

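In this last view the ball centre (100,262) maps to px (141.6,222.4), against (141.5,222.7) expected. The forceps and red marker lie centred on their pads, and the gripper is clear. Handing in.

```bash
python3 -c "
from plant import env; print(env.close_job())"
```

```text
the job is handed in; nothing more can be done
None
```

I handed the job in at about 45 s with all five items on their own pads. The last pictures put the markers and timer within about 2 mm, and the bulb and the re-shifted forceps look centred. The handing-in gave no verdict.

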